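Lock a tape roll on its spindle with a spring clip

TASK

Put the orange tape roll over the spindle of the blue tape stand so it lies flat on the base, then take the spring clip by its red fin and push it level, sideways, into the neck of the spindle above the roll until it snaps past its bulges and bottoms out. Feel for the spindle and push gently, stopping as soon as the clip bottoms, so that nothing is bent; let go of everything and leave the other things on the bench where they are.

Things in the scene. Friction and masses are not known exactly. Their poses are not given: they have to be found in the camera images.
- stand: Fixed blue tape stand. Base plate 150 x 110 mm, 14 mm thick; origin on the bench under the middle of the plate's slot; x runs along the slot towards the cutter (90 mm wide toothed upright at x = +84 mm, top at z = 41 mm), z up. A steel spindle is bolted upright on the slot line (y = 0) near one end of the slot, 9 to 12 mm from the middle at +x or -x: not measured, feel for it, pushing along +x. It must not be loaded over 20 N.
- neck_nominal (a point): Point on the stand at x = 0, y = 0, z = 57 mm, with the stand's axes: mid-slot, at the height of the middle of the spindle's neck (whose axis is 9 to 12 mm off along + or - x). Spindle, heights above the bench: post 16 mm thick up to 49 mm, neck 13 mm thick from 49 to 65 mm, head 16 mm thick from 65 to 75 mm (top).
- roll_center (a point): Loose orange tape roll, 68 mm outside diameter, 46 mm bore, 36 mm high, 80 to 170 g, standing flat with its bore upright. This point is in the middle of the bore, half-way up. On the stand its top is 50 mm above the bench.
- clip_eye (a point): Loose steel hairpin spring clip, lying flat, 7 mm thick, 54 g. This point: middle of its eye, half-way through its thickness; x points out of the open mouth (the way it is pushed), y across, z up. Eye 11 mm wide at rest, so it grips the 13 mm neck. Each leg has an inward bulge at x = +9 mm (6 mm gap) and a flared lead-in to x = +19 mm, 32 mm wide at the mouth.
- clip_mouth (a point): Middle of the clip's mouth, 19 mm ahead of the eye (x = +19 mm of the clip), same axes. Pushed at the neck, the flares touch it with the neck axis about 17 mm ahead of the eye; it takes 5 to 10 N over about 8 mm of travel to pass the bulges, eases to about nothing as it snaps in, and after about 17 mm meets the back of the eye, a hard stop: the load climbs again.
- clip_grip (a point): Grip point of the clip's upright red fin (24 mm long along the clip's x, 10 mm thick across y, top 40 mm above the clip's underside). Same axes as the clip; this point is 38 mm behind the eye (x = -38 mm) and 26 mm above the underside. Pinch across the 10 mm.
- green_roll: Bystander: green tape roll, 80 mm diameter, 48 mm high, origin under its middle. Leave alone.
- marker: Bystander: black and white marker, 135 mm long along x, lying, 18 mm thick. Leave alone.
- bottle: Bystander: white bottle, 64 mm diameter, 170 mm high, origin under its middle. Leave alone.
- carton: Bystander: closed carton 90 x 130 x 70 mm, origin under its middle. Leave alone.
- screwdriver: Bystander: screwdriver lying along x. Leave alone.
- mug: Bystander: blue mug, 80 mm diameter, 90 mm high, handle at +y. Leave alone.
Things that resemble listed ones, but are neither listed nor needed, are in the scene too. Of the things that look like the part that bears clip_eye, the middle-sized one is meant.

How it is judged (in metres and radians):
On the way, in this order (a step that is already met when the one before it is completed fails the run):
1. the roll lies flat on the stand, round the spindle (z of roll_center in the frame of stand between 0.028 and 0.036 m and horizontal distance between roll_center and spindle below 0.017 m and angle between roll_center's own z axis and vertical below 0.1 rad), for 0.2 s.
2. the clip has snapped into the neck above the roll (horizontal distance between clip_eye and spindle below 0.003 m and z of clip_eye in the frame of stand between 0.049 and 0.064 m and angle between clip_eye's own z axis and vertical below 0.25 rad), for 0.2 s.
At the end, for the whole second after the job is handed in: Roll flat on the base round the spindle (height within 4 mm); clip at rest and level (0.25 rad) in the neck above it, bottomed (middle of its eye within 3 mm of the spindle axis); all released (all of step 1 and all of step 2 and linear speed of each of roll, clip below 0.02 m/s); the robot touches nothing.
It fails at once if the stand or spindle takes more than 20 N from the clip or the robot (contact force between any of clip, the arm and stand above 20 N or contact force between any of clip, the arm and spindle above 20 N).
It fails at once if a bystander is moved more than 40 mm (distance of any of green_roll, marker, bottle, carton, screwdriver, mug from where it was at the start of the episode above 0.04 m).
It also fails if it takes over 72 s, if anything falls off the work surface, if the arm or the gripper's body presses on something with over 40 N, if the wrist force passes 120 N, or if a joint passes its speed limit or range.

ROBOT

A 6-joint arm with a two-finger parallel gripper is mounted at the origin on the work surface. World frame = base frame: x ahead of the robot, y to its left, z up, the work surface at z = 0. Lengths are in mm, angles in rad, forces in N, time in s.
With the tool pointing down it reaches from about 325 to 875 mm from the base axis. Payload 4.4 kg.
Tool frame: the origin (TCP) lies on the centre line of the jaws, within the pads' length; the fingertips stand 25 mm ahead of it and the grasp point (between the pads) lies 6 mm ahead of it (manip.tip_reach is the distance from the TCP to the fingertips, in mm); z points along the fingers, y is the direction in which the jaws open and shut (so a half turn about z gives the same grasp; the last joint's range is limited). The gripper opens to 85 mm and grips with 20 to 120 N. Pads are 22 mm wide; open, the fingers measure 114 mm over their backs; the gripper's body (76 mm by 85 mm) begins 54 mm behind the grasp point. The pads swing forward as they close: fully open they stand 13 mm farther back than shut.
Start: joints at [0.989, 0.207, 1.542, -0, 1.393, -0.15], TCP at [240.651, 522.221, 229.182] pointing down, gripper open.
Joint ranges: [-2.73, 2.73], [-0.86, 2.22], [0.23, 2.46], [-1.11, 4.25], [0.08, 2.63], [-2.82, 2.82]. Speed limits (rad/s): [2.79, 2.79, 3.14, 3.14, 3.14, 3.14].

INTERFACE

Orientations are given as a unit quaternion [x, y, z, w].
In Python, from station import manip, imaging gives the robot as it stands.
- The arm moves only by the tool drive_tool, never from a script. Its argument "commands" is a list of rows, each an object of numbers: "x", "y", "z": the shift along the tool's x, y, z in cm; "ax", "ay", "az": the turn, a rotation vector about the tool's x, y, z in degrees; "grip": the opening in per cent of the stroke, from 0 (shut) to 100 (fully open). A call has 1 to 20 rows; each row shifts and turns the pose as measured when the row begins, along the tool's axes as they then stand; what a row does not reach is not made up. A row lasts 1/8 s, in which the tool goes at most 62.5 mm and 10.7 degrees, less where a joint would pass 70% of its speed; a pose out of reach is approached as far as the arm can. A call is refused whole if a number of a shift passes 6.25 or a number of a turn 10.7, either way. A call with a gripper value outside its range is refused whole. The fingers move at their own pace and stop on an object; "squeeze" is the grip in N (left out, the last holds). Time passes only in rows, so rows that do not move let the fingers close. It gives the time, the measured TCP pose, the force and the opening at its end, in the units of the state.
- manip.state(): the state, without advancing time (a new reading comes with each control period).
- imaging.get_image(name): name is "side" or "top"; returns a dict with "color" (480x640x3 uint8, red, green, blue), "range_z" (480x640 float32, mm along the optical axis (not along the pixel's ray), 0 where there is no reading), "vfov" (degrees; the focal length in pixels is half the picture's height over the tangent of half this angle, whatever the lens; pixels are square), "cx", "cy" (the principal point, pixels), "eye" and "rotation" of the camera in the world. Camera axes: x right, y down, z forward; pixel columns grow to the right and rows downward; lengths in mm; the calibration is good to about 2 mm. A picture is of the moment at which its call begins.
- manip.sign_off(): hands the job in, once; it reports no verdict.
The state is a dict: "clock": time; "q": joint angles; "joint_velocities": joint speeds; "effort": joint torques, N m; "ee_pos": TCP position; "ee_rot": TCP orientation; "wrist_force": force on the tool from outside, world axes, zero at the start; "moment": the same for the moment, N m; "width": finger opening in mm.
Only numpy, scipy, OpenCV 4.12 (cv2) and the standard library are available. Lean on these libraries where they do the work, as an engineer would, in place of code of your own. Each camera call takes 0.05 s, during which the arm holds its last target. There are 200 camera calls.

## Working session

There is one attempt and no reset: what is moved stays moved. The work goes in short steps, Python scripts to look and compute and a tool call to move; the robot and the scene stay as the last step left them, time stands still between calls to the robot, and variables do not carry over. Pictures are saved under pics/ and viewed, about 8 in all and at most 12, crops included, and the job is handed in when it is done.

Besides the shell and the picture viewer there is one more tool, called after ">>>" as name(argument=value, ...) on one line, values as JSON. drive_tool: Moves the arm, as the interface text tells. Its arguments: {"type":"object","properties":{"commands":{"type":"array"},"squeeze":{"type":"number"}},"required":["commands"]}

```bash
ls; mkdir -p pics; cat > h.py <<'E'
import numpy as np, cv2
from station import manip, imaging
def grab(n,tag):
    d=imaging.get_image(n); np.savez(f'{tag}.npz',**d)
    return d
def f(d): return 240/np.tan(np.radians(float(d['vfov']))/2)
def cloud(d):
    z=d['range_z'].astype(float); v,u=np.mgrid[:480,:640]; k=f(d)
    p=np.stack([(u-d['cx'])*z/k,(v-d['cy'])*z/k,z],-1)
    w=p@np.array(d['rotation']).T+np.array(d['eye']); w[z==0]=np.nan
    return w
def save(d,name,box=None,s=1):
    im=d['color'][...,::-1]
    if box: x0,y0,x1,y1=box; im=im[y0:y1,x0:x1]
    cv2.imwrite(f'pics/{name}.png',cv2.resize(im,None,fx=s,fy=s,interpolation=cv2.INTER_CUBIC))
E
python3 - <<'E'
from h import *
print(manip.state(), manip.tip_reach)
for n in('top','side'):
    d=grab(n,n); save(d,n+'0',s=1.25); print(n,d['eye'],d['rotation'],d['vfov'],d['cx'],d['cy'])
E
```

```text
pics
{'clock': 0.0, 'q': array([ 9.88505659e-01,  2.07424397e-01,  1.54295976e+00, -2.05366383e-05,
        1.39351672e+00, -1.50522697e-01]), 'joint_velocities': array([-0.00175228, -0.00010973,  0.00198682,  0.00169198,  0.00119349,
       -0.00038007]), 'effort': array([ 8.03230469e-04, -3.83011830e+01, -2.91599500e+01, -2.16629469e-04,
        1.03034449e-02,  1.40411322e-05]), 'ee_pos': array([240.22463962, 521.56811857, 228.02052989]), 'ee_rot': array([ 2.14209055e-01,  9.76787156e-01, -1.08112279e-03, -4.04040904e-04]), 'wrist_force': array([-0.66989348,  0.15376546, -0.80222346]), 'moment': array([-0.00629688,  0.00526448,  0.02163057]), 'width': 84.94839186936854} 25.0
top [ 315.07606184  -15.93863091 1511.62558382] [-0.69634114  0.71315848 -0.05585017  0.05826452] 44.51896077020181 323.927728057659 234.1120146437276
side [ 498.08256858 1236.59961231  774.8709906 ] [-0.00962931  0.86224836 -0.50628175  0.01066896] 49.59264698037917 318.45080084192807 238.70523583304967
```

View pics/top0.png

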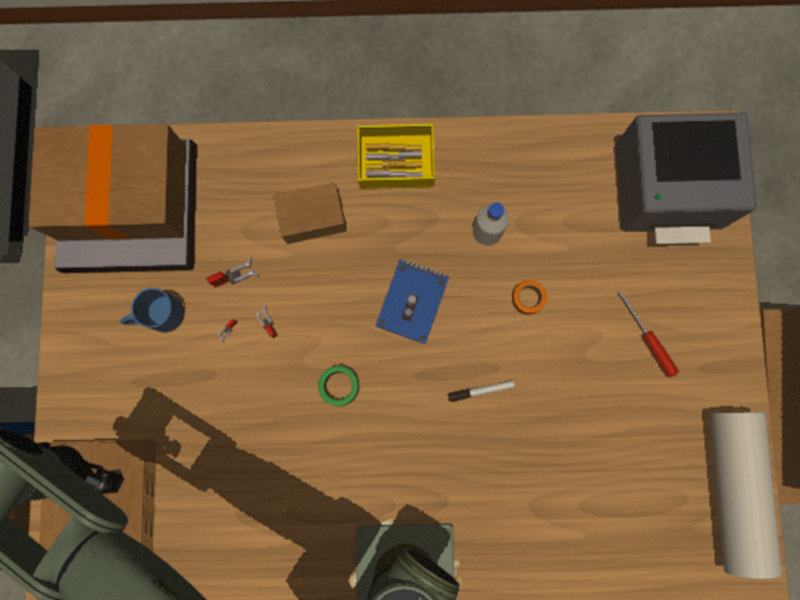

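View pics/side0.png

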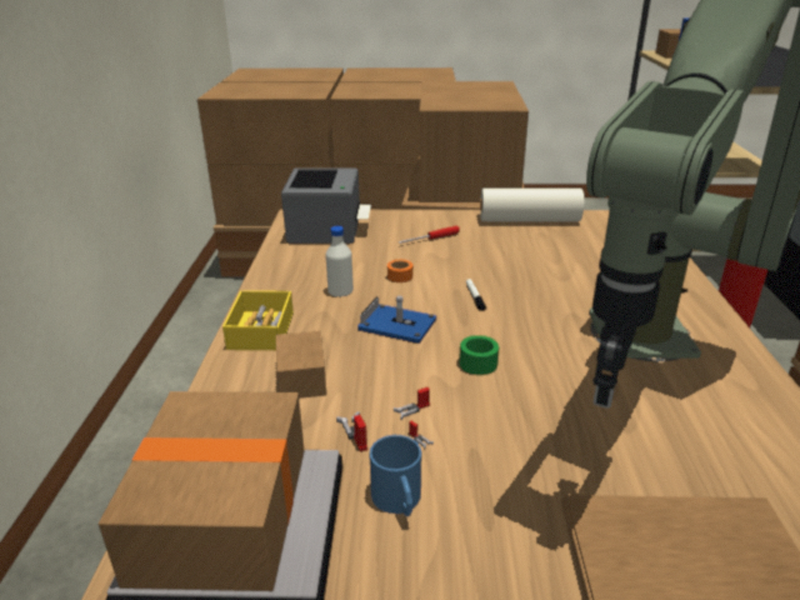

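The top view shows the orange roll near (529,297), the stand near (412,300) and the middle-sized clip near (266,322), with its fin at the lower right and mouth at the upper left. The side view agrees. Next: enlarged crops and cloud measurements.

```bash
cat >> h.py <<'E'
from scipy.spatial.transform import Rotation as R
def cloud(d):
    z=d['range_z'].astype(float); v,u=np.mgrid[:480,:640]; k=f(d)
    p=np.stack([(u-d['cx'])*z/k,(v-d['cy'])*z/k,z],-1)
    w=p@R.from_quat(d['rotation']).as_matrix().T+np.array(d['eye']); w[z==0]=np.nan
    return w
def ray(d,u,v,h):  # world point at height h seen at pixel
    r=R.from_quat(d['rotation']).as_matrix()@np.array([(u-d['cx'])/f(d),(v-d['cy'])/f(d),1]); e=np.array(d['eye'])
    return e+r*(h-e[2])/r[2]
def hsv(d): return cv2.cvtColor(d['color'],cv2.COLOR_RGB2HSV)
E
python3 - <<'E'
from h import *
ims=[]
for n in('top','side'):
    d=dict(np.load(n+'.npz')); w=cloud(d); H=hsv(d)
    print(n,'bench z',np.nanmedian(w[...,2][(abs(w[...,0]-450)<60)&(abs(w[...,1]+60)<60)]))
    o=(H[...,0]>4)&(H[...,0]<16)&(H[...,1]>190)&(H[...,2]>110)&(abs(w[...,0]-480)<120)&(abs(w[...,1]+150)<120)
    p=w[o]; print('roll n',len(p),np.nanmin(p,0),np.nanmax(p,0))
    b=(H[...,0]>100)&(H[...,0]<125)&(H[...,1]>120)&(abs(w[...,0]-480)<130)&(abs(w[...,1]-50)<130)
    if 1:
        q=b.astype(np.uint8); 
        pts=w[b&(w[...,2]<22)]; r=cv2.minAreaRect(pts[:,:2].astype(np.float32)); print('stand',r, np.median(pts[:,2]))
    rd=((H[...,0]<4)|(H[...,0]>174))&(H[...,1]>150)&(H[...,2]>80)&(w[...,2]>8)
    rd=rd&(w[...,1]>150)
    k,l,s,c=cv2.connectedComponentsWithStats(rd.astype(np.uint8))
    for i in range(1,k):
        if s[i,4]>8: print('red',s[i],c[i],np.nanmedian(w[l==i],0),np.nanmax(w[l==i],0))
    for bx in ([(160,200,240,280),(290,200,370,280)] if n=='top' else [(305,305,365,365),(280,230,360,290)]):
        x0,y0,x1,y1=bx; ims.append(cv2.resize(d['color'][y0:y1,x0:x1,::-1],(400,300) if 0 else (400,int(400*(y1-y0)/(x1-x0))),interpolation=cv2.INTER_CUBIC)[:400])
ims=[cv2.resize(cv2.copyMakeBorder(i,0,400-i.shape[0],0,0,cv2.BORDER_CONSTANT),(400,400))for i in ims]
cv2.imwrite('pics/crop.png',np.hstack(ims[:2]))
E
```

```text
top bench z -0.8212328901901174
roll n 139 [ 508.77390489 -269.99505809   26.48682122] [ 574.2778853  -235.56519135   41.56645511]
stand ((538.684814453125, -26.22081756591797), (105.17863464355469, 138.94656372070312), 69.64148712158203) 11.96314172598818
red [166 218  12   8  48] [171.75       221.54166667] [593.86207247 370.48879258  54.06422418] [604.03380702 385.75275339  58.6859385 ]
red [182 257   5   5  10] [183.8 258.8] [502.87604944 345.99246169  27.2167904 ] [506.39132007 350.13138677  30.58958154]
red [212 261   5   6  13] [214.15384615 262.84615385] [490.40512286 265.55337349  39.18266903] [493.52514718 271.41437318  45.26338929]
side bench z 1.5037364093997212
roll n 121 [ 511.58700272 -265.75206035    4.70916544] [ 569.64778955 -225.61334874   39.96741831]
stand ((539.2857666015625, -19.340866088867188), (107.83439636230469, 142.2418975830078), 68.6424789428711) 14.531568635035114
red [335 311   8  14  96] [338.39583333 317.23958333] [485.4494731  269.67078142  27.03685123] [492.65803561 277.46928689  42.78006058]
red [284 332   9  27 157] [287.96178344 345.00636943] [592.45812876 386.97101054  43.91250134] [603.80623963 392.91113226  57.81088536]
red [328 338   5  10  35] [330.34285714 342.31428571] [503.50201047 351.02774944  20.12405359] [507.96503296 357.61947721  30.81972   ]
```

View pics/crop.png

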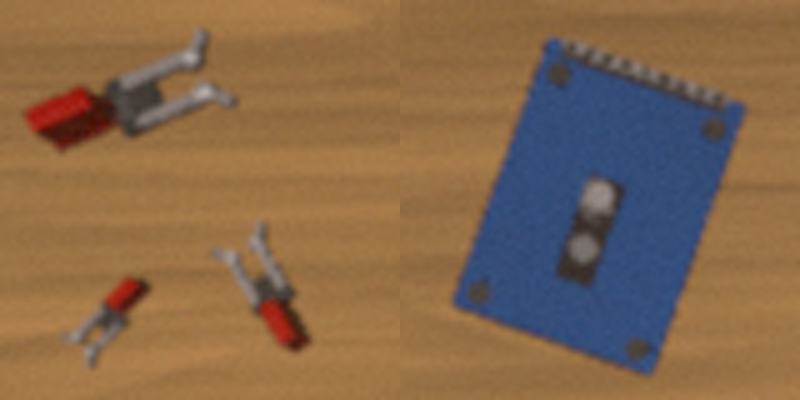

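Crop: the middle-sized clip has its fin top at about (283,325) and mouth tips at (218,252) and (260,228). On the stand, the cutter is at the top, with grey discs in the slot at (600,195) and (583,247).

```bash
cat >> h.py <<'E'
def plan(x,y,z,yaw):
    """tool down; yaw = world angle (deg) of tool x (mod 180 chosen nearest). prints turn and shift in the turned tool frame"""
    s=manip.state(); M=R.from_quat(s['ee_rot']); best=None
    for a in(yaw,yaw+180):
        T=R.from_euler('z',a,degrees=True)*R.from_euler('x',180,degrees=True)
        rv=np.degrees((M.inv()*T).as_rotvec())
        if best is None or abs(rv[2])<abs(best[0][2]): best=(rv,T)
    rv,T=best; d=np.array([x,y,z])-s['ee_pos']
    print('turn deg',rv.round(2),'shift after turn cm',(T.inv().apply(d)/10).round(2),'now',(M.inv().apply(d)/10).round(2),'q6',s['q'][5].round(2),'t',s['clock'])
E
python3 - <<'E'
from h import *
d=dict(np.load('top.npz')); w=cloud(d)
P=lambda x,y,h,x0,y0:ray(d,x0+(x+.5)/5-.5,y0+(y+.5)/5-.5,h)
c=[P(x-400,y,14,290,200)[:2] for x,y in((552,40),(745,105),(455,303),(652,375))]
print(np.round(c,1)); ax=(c[0]+c[1]-c[2]-c[3])/2; print('len',np.linalg.norm(ax),'yaw',np.degrees(np.arctan2(ax[1],ax[0])),'ctr',np.mean(c,0), 'wid',np.linalg.norm(c[0]-c[1]))
l=c[1]-c[0];print('wid dir+90',np.degrees(np.arctan2(l[1],l[0]))+90)
print('slot',np.mean([P(x-400,y,14,290,200)[:2] for x,y in((593,177),(625,185),(557,277),(590,287))],0))
print('disc up 75',P(200,195,75,290,200),'14',P(200,195,14,290,200),'lo 75',P(183,247,75,290,200),'14',P(183,247,14,290,200))
print(w[232:256,320:336,2].round(0).astype(int))
fin=P(283,325,40,160,200); m=(P(218,252,3.5,160,200)+P(260,228,3.5,160,200))/2; a=m-fin
print('fin',fin,'mouth',m,'dist',np.hypot(*a[:2]),'yaw',np.degrees(np.arctan2(a[1],a[0])))
# roll ellipse
H=hsv(d); o=(H[...,0]>4)&(H[...,0]<16)&(H[...,1]>190)&(H[...,2]>110); o[:, :400]=0;o[:,450:]=0;o[:210]=0;o[260:]=0
v,u=np.nonzero(o);k=np.c_[u,v].astype(np.float32); e=cv2.minEnclosingCircle(k); print(e,ray(d,*e[0],36))
s=dict(np.load('side.npz'));ws=cloud(s)
q=ws[(ws[...,2]>45)&(ws[...,2]<80)&(abs(ws[...,0]-540)<50)&(abs(ws[...,1]+22)<50)]; print('side spindle',len(q),np.median(q,0),q.min(0),q.max(0))
big=cv2.resize(s['color'][230:290,280:360,::-1],None,fx=8,fy=8,interpolation=cv2.INTER_CUBIC)
cv2.imwrite('pics/s2.png',big)
E
```

```text
[[ 629.5   -5.1]
 [ 592.6 -104.5]
 [ 492.8   47.8]
 [ 453.3  -52.3]]
len 147.66579610427718 yaw -20.849740154357562 ctr [542.01093385 -28.53142184] wid 106.06737764674985
wid dir+90 -20.36321063407496
slot [528.23250652 -23.10373819]
disc up 75 [537.64697734 -27.57321736  75.        ] 14 [547.09747439 -28.06722901  14.        ] lo 75 [511.84222532 -18.52075872  75.        ] 14 [520.19703684 -18.63039744  14.        ]
[[                  13                   13                   11
                    15                   10                   11
                    14                   11                   11
                     9                   10                   12
                    13                   16                   15
                    12]
 [                   8                   17                    8
                    20                   12                    9
                    16                   12                    7
                    13                   12                   12
                    11                   14                   12
     
[... 7439 characters left out ...]
               17                    7
                    13                   15                   19
                    16                   14                   17
                    11                   11                    8
                    10]]
fin [483.62524198 259.92981828  40.        ] mouth [532.76816701 289.92504072   3.5       ] dist 57.57378265797633 yaw 31.39851595121054
((423.46722412109375, 237.1885223388672), 13.289737701416016) [ 541.5288926  -266.82029756   36.        ]
side spindle 63 [537.08485888 -19.98731007  60.796948  ] [528.89362615 -30.32377859  45.68936263] [543.03174123 -13.27604475  78.87565747]<stdin>:9: RuntimeWarning: invalid value encountered in cast
```

View pics/s2.png

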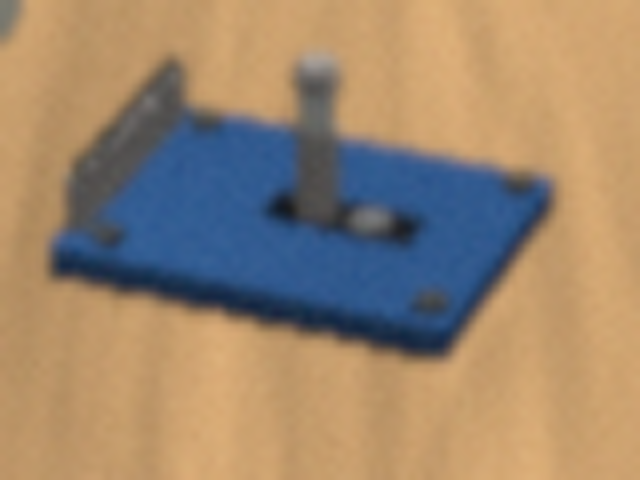

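Side crop: the spindle stands at (318,140) on the cutter side of the slot, and the low disc at (372,220) is only a bolt. Both cameras put the spindle near (537.5,-27), with stand yaw about -20.6°. I'll refine the roll and clip, then plan the first move.

```bash
python3 - <<'E'
from h import *
from scipy.optimize import least_squares
for n in('top','side'):
    d=dict(np.load(n+'.npz')); w=cloud(d); H=hsv(d)
    o=(H[...,0]>4)&(H[...,0]<16)&(H[...,1]>190)&(H[...,2]>60)&(abs(w[...,0]-541)<60)&(abs(w[...,1]+262)<60)
    t=w[o&(w[...,2]>31)]; e=cv2.minEnclosingCircle(t[:,:2].astype(np.float32)); print(n,'roll top mean',len(t),t.mean(0),e, np.percentile(t,[3,97],0)[:,:2].mean(0))
    rd=((H[...,0]<6)|(H[...,0]>172))&(H[...,1]>140)&(H[...,2]>40)&(abs(w[...,0]-487)<30)&(abs(w[...,1]-264)<30)
    p=w[rd]; print('fin',len(p),np.median(p,0)); h=p[p[:,2]>30]; print(' top',len(h),h.mean(0), cv2.minAreaRect(h[:,:2].astype(np.float32)))
    g=(H[...,1]<70)&(abs(w[...,0]-525)<35)&(abs(w[...,1]-282)<35)&(w[...,2]<20); g=w[g];print('grey',len(g),g.mean(0))
plan(541,-264,120,-20.6)
E
```

```text
top roll top mean 213 [ 539.33335789 -265.76925673   35.02518751] ((541.29296875, -266.5358581542969), 33.88427734375) [ 541.2752419  -267.31127239]
fin 34 [487.0483872  263.18791187  36.88081602]
 top 28 [486.25581345 263.47900442  37.34063853] ((485.5880126953125, 263.0989990234375), (23.287708282470703, 6.779598712921143), 34.412193298339844)
grey 77 [516.88543218 280.24689141   3.87041809]
side roll top mean 53 [ 539.59788103 -241.89100291   35.65398053] ((541.1591796875, -256.1296081542969), 29.753929138183594) [ 541.26241085 -244.30794643]
fin 117 [485.4432483  269.57887459  25.22777881]
 top 48 [484.60785958 268.87038478  36.61410931] ((485.89520263671875, 267.70556640625), (21.359628677368164, 10.364507675170898), 29.452177047729492)
grey 125 [515.25336095 282.93407658   6.31651935]
turn deg [-0.12 -0.02 -4.14] shift after turn cm [-55.79 -62.96  10.81] now [-60.2  -58.74  10.92] q6 -0.15 t 0.1
```

>>> drive_tool(commands=[{"az":-4.1,"grip":100},{"x":-3.5,"y":-3.9},{"x":-3.5,"y":-3.9},{"x":-3.5,"y":-3.9},{"x":-3.5,"y":-3.9},{"x":-3.5,"y":-3.9},{"x":-3.5,"y":-3.9},{"x":-3.5,"y":-3.9},{"x":-3.5,"y":-3.9},{"x":-3.5,"y":-3.9},{"x":-3.5,"y":-3.9},{"x":-3.5,"y":-3.9},{"x":-3.5,"y":-3.9},{"x":-3.5,"y":-3.9},{"x":-3.5,"y":-3.9},{"x":-3.5,"y":-3.9}])

```text
schema error: expected keys x, y, z, ax, ay, az, grip
```

```bash
python3 -c "
from h import *
plan(541,-265,100,-20.6)"
```

```text
turn deg [-0.12 -0.02 -4.14] shift after turn cm [-55.82 -63.05  12.81] now [-60.24 -58.82  12.92] q6 -0.15 t 0.1
```

>>> drive_tool(commands=[{"x":0,"y":0,"z":0,"ax":0,"ay":0,"az":-4.1,"grip":100},{"x":-3.5,"y":-3.9,"z":0,"ax":0,"ay":0,"az":0,"grip":100},{"x":-3.5,"y":-3.9,"z":0,"ax":0,"ay":0,"az":0,"grip":100},{"x":-3.5,"y":-3.9,"z":0,"ax":0,"ay":0,"az":0,"grip":100},{"x":-3.5,"y":-3.9,"z":0,"ax":0,"ay":0,"az":0,"grip":100},{"x":-3.5,"y":-3.9,"z":0,"ax":0,"ay":0,"az":0,"grip":100},{"x":-3.5,"y":-3.9,"z":0,"ax":0,"ay":0,"az":0,"grip":100},{"x":-3.5,"y":-3.9,"z":0,"ax":0,"ay":0,"az":0,"grip":100},{"x":-3.5,"y":-3.9,"z":0,"ax":0,"ay":0,"az":0,"grip":100},{"x":-3.5,"y":-3.9,"z":0,"ax":0,"ay":0,"az":0,"grip":100},{"x":-3.5,"y":-3.9,"z":0,"ax":0,"ay":0,"az":0,"grip":100},{"x":-3.5,"y":-3.9,"z":0,"ax":0,"ay":0,"az":0,"grip":100},{"x":-3.5,"y":-3.9,"z":0,"ax":0,"ay":0,"az":0,"grip":100},{"x":-3.5,"y":-3.9,"z":0,"ax":0,"ay":0,"az":0,"grip":100},{"x":-3.5,"y":-3.9,"z":0,"ax":0,"ay":0,"az":0,"grip":100},{"x":0,"y":0,"z":0,"ax":0,"ay":0,"az":0,"grip":100}])

```text
clock: 2.1
ee_pos: [513.0, -183.2, 223.0]
ee_rot: [0.177, 0.984, -0.002, -0.003]
wrist_force: [0.3, 0.2, -0.3]
width: 85.2
```

```bash
python3 -c "
from h import *
plan(541,-265,100,-20.6)"
```

```text
turn deg [-0.32 -0.28  0.26] shift after turn cm [-5.5  -6.67 12.3 ] now [-5.53 -6.63 12.31] q6 -1.71 t 2.1
```

>>> drive_tool(commands=[{"x":-2.8,"y":-3.4,"z":0,"ax":0,"ay":0,"az":0.3,"grip":100},{"x":-2.8,"y":-3.4,"z":0,"ax":-0.3,"ay":-0.3,"az":0,"grip":100},{"x":0,"y":0,"z":4,"ax":0,"ay":0,"az":0,"grip":100},{"x":0,"y":0,"z":4,"ax":0,"ay":0,"az":0,"grip":100},{"x":0,"y":0,"z":4,"ax":0,"ay":0,"az":0,"grip":100},{"x":0,"y":0,"z":0,"ax":0,"ay":0,"az":0,"grip":100}])

```text
clock: 2.85
ee_pos: [540.2, -262.7, 98.0]
ee_rot: [0.178, 0.984, 0.002, -0.002]
wrist_force: [0.6, 0.4, -0.3]
width: 85.3
```

```bash
python3 -c "
from h import *
plan(541,-265,27,-20.6)
d=grab('side','side1'); save(d,'side1',(280,180,380,240),6)"
```

```text
turn deg [ 0.22 -0.31  0.1 ] shift after turn cm [-0.15 -0.19  7.1 ] now [-0.19 -0.21  7.1 ] q6 -1.81 t 2.85
```

View pics/side1.png

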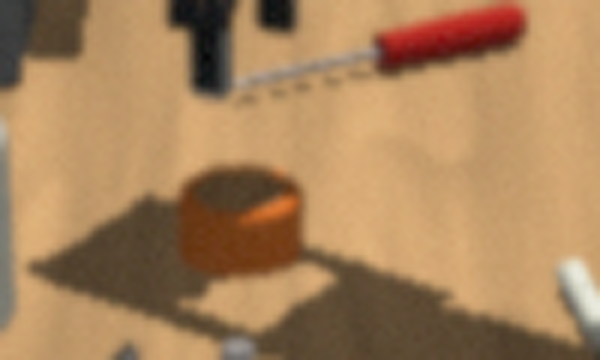

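The gripper's fingers straddle the roll: fingers at (212,60) and (275,10), roll at (240,220). Descending to grip.

>>> drive_tool(commands=[{"x":-0.2,"y":-0.2,"z":3,"ax":0.2,"ay":-0.3,"az":0,"grip":100},{"x":0,"y":0,"z":2.5,"ax":0,"ay":0,"az":0,"grip":100},{"x":0,"y":0,"z":1.6,"ax":0,"ay":0,"az":0,"grip":100},{"x":0,"y":0,"z":0,"ax":0,"ay":0,"az":0,"grip":50},{"x":0,"y":0,"z":0,"ax":0,"ay":0,"az":0,"grip":50},{"x":0,"y":0,"z":0,"ax":0,"ay":0,"az":0,"grip":50},{"x":0,"y":0,"z":0,"ax":0,"ay":0,"az":0,"grip":50}], squeeze=30)

```text
clock: 3.78
ee_pos: [553.4, -270.8, 42.5]
ee_rot: [0.177, 0.984, -0.006, 0.013]
wrist_force: [0.5, -0.5, 1.0]
width: 42.7
```

```bash
python3 -c "
from h import *
print(manip.state())
plan(541,-265,27,-20.6)
d=grab('side','side2'); save(d,'side2',(250,140,400,250),5)
d=grab('top','top2'); H=hsv(d); w=cloud(d)
o=(H[...,0]>4)&(H[...,0]<16)&(H[...,1]>190)&(H[...,2]>60)&(abs(w[...,0]-541)<90)&(abs(w[...,1]+262)<90)
p=w[o];print(len(p),p.mean(0),p.min(0),p.max(0))"
```

```text
{'clock': 3.775, 'q': array([-5.95692506e-01,  4.80608289e-01,  1.59931753e+00,  7.20687731e-04,
        1.03245419e+00, -1.81153601e+00]), 'joint_velocities': array([ 9.64105648e-05, -6.69385101e-03, -4.08415433e-03, -4.27226567e-04,
        1.86974785e-03, -1.54113229e-03]), 'effort': array([ 1.94530300e-02, -4.45773053e+01, -2.40889496e+01,  3.67158224e-03,
       -1.21580595e-01, -2.97649410e-05]), 'ee_pos': array([ 553.4222911 , -270.75297948,   42.51167699]), 'ee_rot': array([ 0.17670473,  0.98415548, -0.00564672,  0.01347373]), 'wrist_force': array([ 0.5355381 , -0.49377465,  0.98197259]), 'moment': array([-0.00082869,  0.05385748, -0.01341589]), 'width': 42.70517100513921}
turn deg [-0.36  1.63  0.24] shift after turn cm [1.37 0.1  1.55] now [1.41 0.12 1.51] q6 -1.81 t 3.775
14 [ 529.34315796 -283.39309135   35.72043174] [ 519.87220754 -295.26068658   31.1635392 ] [ 550.25063651 -240.28992099   43.21554229]
```

View pics/side2.png

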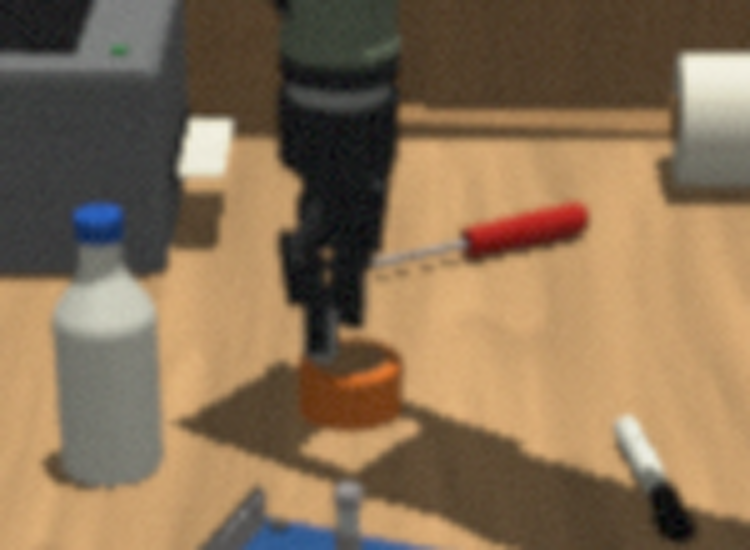

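The fingers closed to 42.7 mm on nothing. The tool stopped high and 13 mm off, so a fingertip must have landed on the rim. I'll lift clear, open, and check the tool and roll positions in both cameras.

>>> drive_tool(commands=[{"x":0,"y":0,"z":-2,"ax":0,"ay":0,"az":0,"grip":50},{"x":0,"y":0,"z":-3,"ax":0,"ay":0,"az":0,"grip":50},{"x":0,"y":0,"z":-2,"ax":0,"ay":1.6,"az":0,"grip":100},{"x":0,"y":0,"z":0,"ax":0,"ay":0,"az":0,"grip":100},{"x":0,"y":0,"z":0,"ax":0,"ay":0,"az":0,"grip":100}])

```text
clock: 4.5
ee_pos: [551.9, -269.9, 118.2]
ee_rot: [0.177, 0.984, -0.004, 0.001]
wrist_force: [-0.6, -0.7, -1.5]
width: 85.6
```

```bash
cat >> h.py <<'E'
def proj(d,p):
    c=R.from_quat(d['rotation']).as_matrix().T@(np.array(p)-d['eye']); return (c[:2]/c[2]*f(d)+[d['cx'],d['cy']]).round(1)
E
python3 -c "
from h import *
plan(541,-265,27,-20.6)
s=manip.state(); M=R.from_quat(s['ee_rot']).as_matrix(); 
d=grab('side','side3'); t=grab('top','top3')
for n,D in(('side',d),('top',t)):
  print(n,'roll top/bot exp',proj(D,[541,-265,36]),proj(D,[541,-265,0]),'tips',[proj(D,s['ee_pos']+M@np.array([0,k*49,12])) for k in(-1,1)],'tcp',proj(D,s['ee_pos']))
a=cv2.resize(d['color'][150:240,270:370,::-1],(400,360),interpolation=cv2.INTER_CUBIC)
b=cv2.resize(t['color'][190:280,375:475,::-1],(400,360),interpolation=cv2.INTER_CUBIC)
cv2.imwrite('pics/c3.png',np.hstack([a,b]))"
```

```text
turn deg [-0.39  0.14  0.23] shift after turn cm [1.19 0.07 9.12] now [1.22 0.14 9.12] q6 -1.81 t 4.5
side roll top/bot exp [319.9 211.8] [320.  221.8] tips [array([322. , 185.3]), array([310.3, 197.3])] tcp [316.3 187.7]
top roll top/bot exp [422.8 237.4] [420.5 239.6] tips [array([448.6, 234.9]), array([410., 222.])] tcp [430.  227.6]
```

View pics/c3.png

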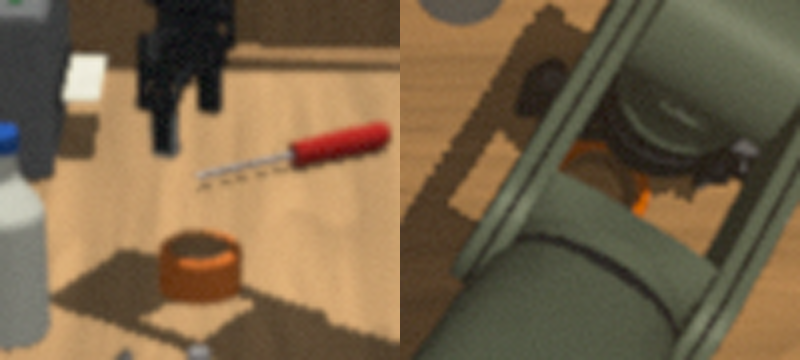

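```bash
python3 -c "
from h import *
s=manip.state(); M=R.from_quat(s['ee_rot']).as_matrix(); print(s['ee_pos'], M.round(2).tolist())
for n in('side','top'):
  d=dict(np.load(n+'3.npz')); w=cloud(d); 
  m=(d['color'].max(-1)<75)&(np.linalg.norm(w[...,:2]-s['ee_pos'][:2],axis=-1)<120)&(w[...,2]>60)&(w[...,2]<210)
  p=(w[m]-s['ee_pos'])@M
  print(n,len(p))
  for lo in range(-80,50,8):
    q=p[(p[:,2]>=lo)&(p[:,2]<lo+8)]
    if len(q)>2: print(lo,len(q),'x',np.percentile(q[:,0],[5,50,95]).round(0),'y',np.percentile(q[:,1],[5,50,95]).round(0))
"
```

```text
[ 551.83662522 -269.87365878  117.8262213 ] [[-0.94, 0.35, -0.0], [0.35, 0.94, -0.01], [-0.0, -0.01, -1.0]]
side 303
-80 52 x [-8. 11. 17.] y [-63.  43.  75.]
-72 43 x [-9.  7. 14.] y [-63.  53.  75.]
-64 18 x [-5.  7. 14.] y [-51. -45.  64.]
-56 31 x [-9.  2. 10.] y [-52. -41.  58.]
-48 27 x [-6.  2.  9.] y [-47. -39.  57.]
-40 21 x [-4.  2.  9.] y [-48. -36.  57.]
-32 22 x [-4.  3.  9.] y [-43.   3.  56.]
-24 6 x [-3.  1.  7.] y [-49. -47. -45.]
top 126
-80 25 x [-6. 11. 17.] y [-52.  29.  73.]
-72 40 x [-3.  5. 14.] y [-58. -49.  74.]
-64 14 x [-3.  5. 13.] y [-53. -48.  71.]
-32 3 x [ 3. 11. 12.] y [-45. -43.  46.]
```

```bash
python3 -c "
from h import *
s=manip.state(); M=R.from_quat(s['ee_rot']).as_matrix()
d=dict(np.load('side3.npz')); w=cloud(d); 
m=(np.linalg.norm(w[...,:2]-s['ee_pos'][:2],axis=-1)<90)&(w[...,2]>50)&(w[...,2]<190)
p=(w[m]-s['ee_pos'])@M; vu=np.argwhere(m)
for lo in range(-56,60,6):
    k=(p[:,2]>=lo)&(p[:,2]<lo+6); q=p[k]
    if len(q)>2: print(lo,len(q),'x',np.percentile(q[:,0],[5,50,95]).round(0),'y',np.percentile(q[:,1],[5,50,95]).round(0),'rows',vu[k][:,0].min(),vu[k][:,0].max())
print(manip.tip_reach)
"
```

```text
-56 24 x [-6.  4. 11.] y [-52. -40.  60.] rows 166 179
-50 30 x [-8.  5. 12.] y [-48. -39.  56.] rows 167 182
-44 23 x [-6.  2. 11.] y [-47.  43.  57.] rows 170 183
-38 28 x [-5.  6. 13.] y [-48.  43.  59.] rows 172 185
-32 23 x [-8.  1. 14.] y [-45. -38.  58.] rows 173 187
-26 16 x [-8.  5. 11.] y [-47.  43.  52.] rows 175 188
-20 16 x [-7.  5. 10.] y [-49. -44.  52.] rows 177 189
25.0
```

```bash
python3 -c "
from h import *
E=np.array([240.2,521.6,228.0]); M=R.from_quat([ 2.14209055e-01,  9.76787156e-01, -1.08112279e-03, -4.04040904e-04]).as_matrix()
d=dict(np.load('side.npz')); w=cloud(d); 
m=(np.linalg.norm(w[...,:2]-E[:2],axis=-1)<110)&(w[...,2]>120)&(w[...,2]<330)
p=(w[m]-E)@M; vu=np.argwhere(m)
for lo in range(-80,70,8):
    k=(p[:,2]>=lo)&(p[:,2]<lo+8); q=p[k]
    if len(q)>2: print(lo,len(q),'x',np.percentile(q[:,0],[5,50,95]).round(0),'y',np.percentile(q[:,1],[5,50,95]).round(0),'rows',vu[k][:,0].min(),vu[k][:,0].max())
print('tip exp',[proj(d,E+M@np.array([0,k*49,12])) for k in(-1,1)])
"
```

```text
-80 76 x [-9.  6. 16.] y [40. 70. 74.] rows 287 306
-72 119 x [-9.  2. 13.] y [47. 71. 75.] rows 294 310
-64 19 x [-8.  6. 14.] y [47. 71. 73.] rows 297 311
-56 11 x [-4.  3. 10.] y [50. 56. 57.] rows 309 312
-48 64 x [-8.  2. 11.] y [47. 54. 57.] rows 284 316
-40 55 x [-9.  2. 11.] y [46. 54. 57.] rows 285 319
-32 61 x [-9.  2. 11.] y [47. 52. 57.] rows 315 323
-24 33 x [-9.  4. 12.] y [-43.  49.  54.] rows 294 325
-16 4 x [-5. -1.  5.] y [46. 47. 48.] rows 323 325
tip exp [array([488.7, 305.7]), array([477.5, 338.1])]
```

The depth data show the open fingertips about 14 mm behind the reported TCP in both poses. That makes the tool about 26 mm shorter than described, so the fingers closed on top of the rim. The roll hasn't moved; I'll re-centre and go lower by that amount.

>>> drive_tool(commands=[{"x":1.2,"y":0.1,"z":2,"ax":-0.3,"ay":0,"az":0,"grip":100},{"x":0,"y":0,"z":3,"ax":0,"ay":0,"az":0,"grip":100},{"x":0,"y":0,"z":2.7,"ax":0,"ay":0,"az":0,"grip":100},{"x":0,"y":0,"z":0,"ax":0,"ay":0,"az":0,"grip":100},{"x":0,"y":0,"z":0,"ax":0,"ay":0,"az":0,"grip":100}])

```text
clock: 5.22
ee_pos: [538.4, -263.5, 36.0]
ee_rot: [0.177, 0.984, 0.0, -0.001]
wrist_force: [0.7, 0.1, 0.6]
width: 85.3
```

```bash
python3 -c "
from h import *
plan(541,-265,1,-20.6)"
```

```text
turn deg [ 0.   -0.17  0.21] shift after turn cm [-0.29 -0.05  3.5 ] now [-0.3  -0.05  3.5 ] q6 -1.81 t 5.225
```

>>> drive_tool(commands=[{"x":-0.3,"y":0,"z":0.6,"ax":0,"ay":0,"az":0,"grip":100},{"x":0,"y":0,"z":1,"ax":0,"ay":0,"az":0,"grip":100},{"x":0,"y":0,"z":1,"ax":0,"ay":0,"az":0,"grip":100},{"x":0,"y":0,"z":0.5,"ax":0,"ay":0,"az":0,"grip":100},{"x":0,"y":0,"z":0,"ax":0,"ay":0,"az":0,"grip":100}])

```text
clock: 5.85
ee_pos: [543.1, -265.6, 5.3]
ee_rot: [0.177, 0.984, -0.001, 0.001]
wrist_force: [-0.2, 0.2, 0.3]
width: 85.4
```

No contact, so the fingers are beside the roll. Closing.

>>> drive_tool(commands=[{"x":0,"y":0,"z":0.3,"ax":0,"ay":0,"az":0,"grip":60},{"x":0,"y":0,"z":0,"ax":0,"ay":0,"az":0,"grip":60},{"x":0,"y":0,"z":0,"ax":0,"ay":0,"az":0,"grip":60},{"x":0,"y":0,"z":0,"ax":0,"ay":0,"az":0,"grip":60}], squeeze=35)

```text
clock: 6.35
ee_pos: [543.7, -266.2, 2.8]
ee_rot: [0.177, 0.984, -0.001, 0.001]
wrist_force: [0.3, -0.2, -0.3]
width: 67.7
```

>>> drive_tool(commands=[{"x":0,"y":0,"z":-3,"ax":0,"ay":0,"az":0,"grip":60},{"x":0,"y":0,"z":-4,"ax":0,"ay":0,"az":0,"grip":60},{"x":0,"y":0,"z":-3,"ax":0,"ay":0,"az":0,"grip":60},{"x":0,"y":0,"z":0,"ax":0,"ay":0,"az":0,"grip":60}])

```text
clock: 6.85
ee_pos: [541.5, -264.6, 102.6]
ee_rot: [0.177, 0.984, 0.0, -0.001]
wrist_force: [0.4, -0.9, -1.1]
width: 67.8
```

```bash
python3 -c "
from h import *
plan(537.5,-27,100,-20.6); print(manip.state()['width'])"
```

```text
turn deg [-0.01 -0.16  0.22] shift after turn cm [ 8.73 22.1   0.26] now [ 8.65 22.14  0.28] q6 -1.81 t 6.85
67.75166898873124
```

>>> drive_tool(commands=[{"x":1.8,"y":4.6,"z":0,"ax":0,"ay":0,"az":0,"grip":60},{"x":1.8,"y":4.6,"z":0,"ax":0,"ay":0,"az":0,"grip":60},{"x":1.8,"y":4.6,"z":0,"ax":0,"ay":0,"az":0,"grip":60},{"x":1.8,"y":4.6,"z":0,"ax":0,"ay":0,"az":0,"grip":60},{"x":1.4,"y":3.7,"z":0,"ax":0,"ay":0,"az":0,"grip":60},{"x":0,"y":0,"z":0,"ax":0,"ay":0,"az":0,"grip":60}])

```text
clock: 7.6
ee_pos: [530.7, -19.7, 91.5]
ee_rot: [0.178, 0.984, 0.001, -0.009]
wrist_force: [0.5, -0.5, -1.8]
width: 67.8
```

```bash
python3 -c "
from h import *
plan(537.5,-27,100,-20.6); print(manip.state()['width'])
d=grab('side','side4');t=grab('top','top4')
a=cv2.resize(d['color'][190:290,280:360,::-1],(400,500),interpolation=cv2.INTER_CUBIC)
b=cv2.resize(t['color'][190:290,285:365,::-1],(400,500),interpolation=cv2.INTER_CUBIC)
cv2.imwrite('pics/c4.png',np.hstack([a,b]))
H=hsv(d);w=cloud(d);o=(H[...,0]>4)&(H[...,0]<16)&(H[...,1]>190)&(H[...,2]>60)&(abs(w[...,0]-540)<80)&(abs(w[...,1]+27)<80)&(w[...,2]>20);p=w[o];print(len(p),p.mean(0),p.min(0),p.max(0))"
```

```text
turn deg [-0.06 -1.06  0.04] shift after turn cm [-0.89 -0.45 -0.85] now [-0.87 -0.45 -0.86] q6 -1.41 t 7.6
67.83389234972083
137 [514.32115894   5.44766111 112.93776386] [501.08019032 -45.04554357  92.93230352] [533.4106464   16.97122728 128.54931348]
```

View pics/c4.png

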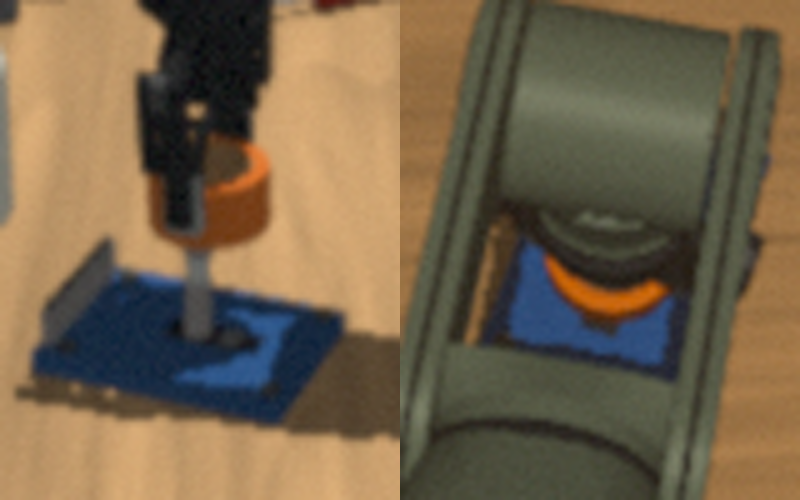

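The roll is held level above the spindle head: roll centre (211,190), spindle (198,290). A small correction is needed.

>>> drive_tool(commands=[{"x":-0.9,"y":-0.45,"z":-0.6,"ax":0,"ay":-1.0,"az":0,"grip":60},{"x":0,"y":0,"z":0,"ax":0,"ay":0,"az":0,"grip":60},{"x":0,"y":0,"z":0,"ax":0,"ay":0,"az":0,"grip":60}])

```text
clock: 8.07
ee_pos: [538.9, -33.3, 97.4]
ee_rot: [0.182, 0.983, -0.001, 0.0]
wrist_force: [0.1, 0.2, -1.4]
width: 67.7
```

```bash
python3 -c "
from h import *
plan(537.5,-27,60,-20.6); s=manip.state(); rz=s['ee_pos'][2]+15.2; print(rz)
d=grab('side','side5')
H=hsv(d);o=((H[...,0]>4)&(H[...,0]<16)&(H[...,1]>190)&(H[...,2]>60)); o[:,:290]=0;o[:,350:]=0;o[:190]=0;o[255:]=0
k,l,st,c=cv2.connectedComponentsWithStats(o.astype(np.uint8)); i=1+st[1:,4].argmax(); print(st[i])
v,u=np.nonzero(o)
print('roll mid col',(st[i,0]+st[i,0]+st[i,2]-1)/2,'exp for roll at TCP',proj(d,[*s['ee_pos'][:2],rz]),'for 537.5,-27',proj(d,[537.5,-27,rz]))
save(d,'c5',(290,200,350,270),8)"
```

```text
turn deg [-0.15  0.06 -0.37] shift after turn cm [0.35 0.54 3.74] now [0.36 0.55 3.74] q6 -1.42 t 8.075
112.61357333164781
[319 216  11  18 129]
roll mid col 324.0 exp for roll at TCP [318.4 224. ] for 537.5,-27 [318.8 225.1]
```

View pics/c5.png

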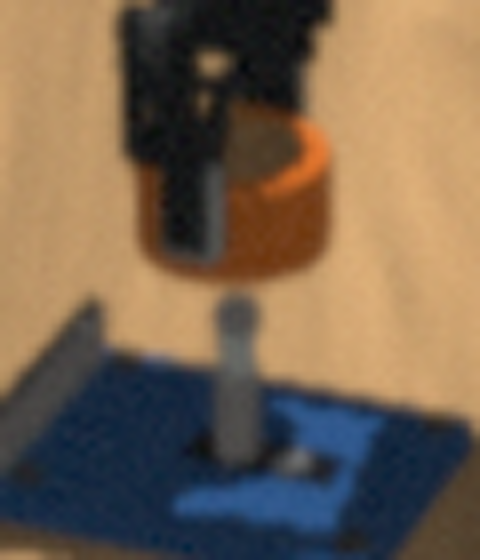

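Roll centre at column 235 is directly over the spindle at 237. Correcting y by 5 mm and lowering.

>>> drive_tool(commands=[{"x":0.35,"y":0.55,"z":0.5,"ax":0,"ay":0,"az":-0.3,"grip":60},{"x":0,"y":0,"z":1,"ax":0,"ay":0,"az":0,"grip":60},{"x":0,"y":0,"z":1,"ax":0,"ay":0,"az":0,"grip":60},{"x":0,"y":0,"z":1,"ax":0,"ay":0,"az":0,"grip":60},{"x":0,"y":0,"z":1,"ax":0,"ay":0,"az":0,"grip":60},{"x":0,"y":0,"z":0,"ax":0,"ay":0,"az":0,"grip":60},{"x":0,"y":0,"z":0,"ax":0,"ay":0,"az":0,"grip":60}])

```text
clock: 9.0
ee_pos: [536.7, -26.5, 48.1]
ee_rot: [0.179, 0.984, -0.001, -0.001]
wrist_force: [-0.7, 0.1, -1.7]
width: 67.9
```

```bash
python3 -c "
from h import *
plan(537.5,-27,18,-20.6)"
```

```text
turn deg [-0.17 -0.05 -0.05] shift after turn cm [-0.1  -0.01  3.01] now [-0.1  -0.    3.01] q6 -1.42 t 9.0
```

>>> drive_tool(commands=[{"x":-0.1,"y":0,"z":0.8,"ax":0,"ay":0,"az":0,"grip":60},{"x":0,"y":0,"z":1,"ax":0,"ay":0,"az":0,"grip":60},{"x":0,"y":0,"z":0.8,"ax":0,"ay":0,"az":0,"grip":60},{"x":0,"y":0,"z":0.3,"ax":0,"ay":0,"az":0,"grip":60},{"x":0,"y":0,"z":0,"ax":0,"ay":0,"az":0,"grip":60}])

```text
clock: 9.62
ee_pos: [538.1, -27.2, 17.5]
ee_rot: [0.179, 0.984, -0.001, -0.0]
wrist_force: [1.0, 0.0, -1.1]
width: 67.6
```

>>> drive_tool(commands=[{"x":0,"y":0,"z":0,"ax":0,"ay":0,"az":0,"grip":100},{"x":0,"y":0,"z":0,"ax":0,"ay":0,"az":0,"grip":100},{"x":0,"y":0,"z":0,"ax":0,"ay":0,"az":0,"grip":100},{"x":0,"y":0,"z":-2,"ax":0,"ay":0,"az":0,"grip":100},{"x":0,"y":0,"z":-4,"ax":0,"ay":0,"az":0,"grip":100},{"x":0,"y":0,"z":-5,"ax":0,"ay":0,"az":0,"grip":100},{"x":0,"y":0,"z":-4,"ax":0,"ay":0,"az":0,"grip":100},{"x":0,"y":0,"z":0,"ax":0,"ay":0,"az":0,"grip":100}])

```text
clock: 10.62
ee_pos: [539.6, -27.1, 174.3]
ee_rot: [0.179, 0.984, -0.001, 0.002]
wrist_force: [-0.1, -0.5, -0.9]
width: 85.4
```

```bash
python3 -c "
from h import *
plan(486,264.5,150,31)
d=grab('side','side6')
H=hsv(d);w=cloud(d);o=(H[...,0]>4)&(H[...,0]<16)&(H[...,1]>190)&(H[...,2]>60)&(abs(w[...,0]-540)<80)&(abs(w[...,1]+27)<80);p=w[o];print(len(p),np.percentile(p,[2,50,98],0)); v,u=np.nonzero(o); print(u.min(),u.max(),v.min(),v.max(),'exp top/bot centre',proj(d,[537.5,-27,50]),proj(d,[537.5,-27,14]))"
```

```text
turn deg [ -0.23   0.19 -51.67] shift after turn cm [-10.42  27.75   2.43] now [15.32 25.39  2.31] q6 -1.42 t 10.625
243 [[508.76865971 -26.83974434  20.22496058]
 [536.58904116   0.99128444  38.92858632]
 [565.17372798   9.25246214  52.69395923]]
309 330 243 260 exp top/bot centre [319.  244.8] [319.1 255.8]
```

>>> drive_tool(commands=[{"x":0,"y":0,"z":0,"ax":0,"ay":0,"az":-10.3,"grip":60},{"x":0,"y":0,"z":0,"ax":0,"ay":0,"az":-10.3,"grip":60},{"x":0,"y":0,"z":0,"ax":0,"ay":0,"az":-10.3,"grip":60},{"x":0,"y":0,"z":0,"ax":0,"ay":0,"az":-10.3,"grip":60},{"x":0,"y":0,"z":0,"ax":0,"ay":0,"az":-10.3,"grip":60},{"x":-1.7,"y":4.6,"z":0,"ax":0,"ay":0,"az":0,"grip":60},{"x":-1.7,"y":4.6,"z":0,"ax":0,"ay":0,"az":0,"grip":60},{"x":-1.7,"y":4.6,"z":0,"ax":0,"ay":0,"az":0,"grip":60},{"x":-1.7,"y":4.6,"z":0,"ax":0,"ay":0,"az":0,"grip":60},{"x":-1.7,"y":4.6,"z":0,"ax":0,"ay":0,"az":0,"grip":60},{"x":-1.2,"y":3.5,"z":0,"ax":0,"ay":0,"az":0,"grip":60},{"x":0,"y":0,"z":0,"ax":0,"ay":0,"az":0,"grip":60}])

```text
clock: 12.18
ee_pos: [460.8, 255.8, 150.7]
ee_rot: [-0.279, 0.96, 0.004, -0.02]
wrist_force: [0.1, 0.6, -0.8]
width: 51.2
```

```bash
python3 -c "
from h import *
plan(486,264.5,70,31)"
```

```text
turn deg [ 1.07 -2.05  1.37] shift after turn cm [-2.61 -0.55  8.07] now [-2.88 -0.77  7.96] q6 -1.8 t 12.175
```

>>> drive_tool(commands=[{"x":0,"y":0,"z":0,"ax":1,"ay":-2,"az":1.4,"grip":60},{"x":-2.5,"y":-0.5,"z":0,"ax":0,"ay":0,"az":0,"grip":60},{"x":0,"y":0,"z":3,"ax":0,"ay":0,"az":0,"grip":60},{"x":0,"y":0,"z":3,"ax":0,"ay":0,"az":0,"grip":60},{"x":0,"y":0,"z":1.5,"ax":0,"ay":0,"az":0,"grip":60},{"x":0,"y":0,"z":0,"ax":0,"ay":0,"az":0,"grip":60}])

```text
clock: 12.92
ee_pos: [481.0, 257.8, 66.1]
ee_rot: [-0.265, 0.964, -0.002, -0.007]
wrist_force: [0.5, 0.1, 0.4]
width: 51.3
```

```bash
python3 -c "
from h import *
plan(486,264.5,6,31)
d=grab('side','side7');save(d,'c7',(300,270,370,340),8); print(proj(d,[486,264.5,26]))"
```

```text
turn deg [ 0.03 -0.81 -0.24] shift after turn cm [-0.78  0.31  6.01] now [-0.86  0.31  6.  ] q6 -1.77 t 12.925
[337.8 316. ]
```

View pics/c7.png

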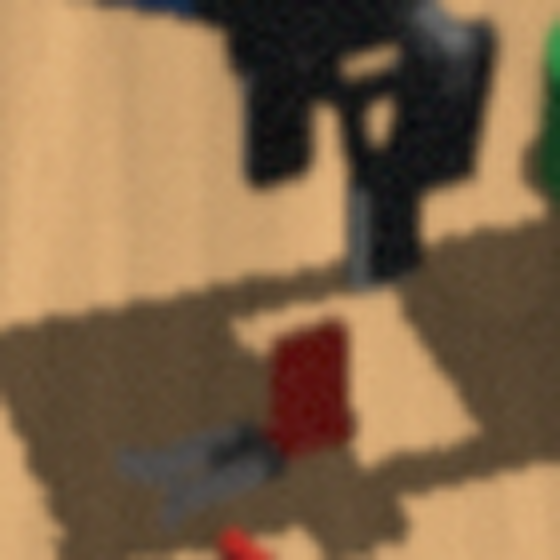

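Fin centre (312,385) matches the prediction. The fingers straddle it at (280,180) and (385,280), about 8 mm short, and the planned shift corrects that.

>>> drive_tool(commands=[{"x":-0.8,"y":0.3,"z":0.5,"ax":0,"ay":-0.8,"az":0,"grip":60},{"x":0,"y":0,"z":2,"ax":0,"ay":0,"az":0,"grip":60},{"x":0,"y":0,"z":1,"ax":0,"ay":0,"az":0,"grip":60},{"x":0,"y":0,"z":0,"ax":0,"ay":0,"az":0,"grip":60}])

```text
clock: 13.48
ee_pos: [491.7, 267.0, 35.0]
ee_rot: [-0.265, 0.964, 0.001, 0.006]
wrist_force: [-0.4, -0.3, -0.1]
width: 51.5
```

```bash
python3 -c "
from h import *
plan(486,264.5,6,31)"
```

```text
turn deg [-0.09  0.71 -0.23] shift after turn cm [0.62 0.08 2.9 ] now [0.66 0.08 2.89] q6 -1.77 t 13.475
```

>>> drive_tool(commands=[{"x":0.4,"y":0.05,"z":0.3,"ax":0,"ay":0.5,"az":0,"grip":60},{"x":0,"y":0,"z":0.8,"ax":0,"ay":0,"az":0,"grip":60},{"x":0,"y":0,"z":0.8,"ax":0,"ay":0,"az":0,"grip":60},{"x":0,"y":0,"z":0.5,"ax":0,"ay":0,"az":0,"grip":60},{"x":0,"y":0,"z":0,"ax":0,"ay":0,"az":0,"grip":60},{"x":0,"y":0,"z":0,"ax":0,"ay":0,"az":0,"grip":60}])

```text
clock: 14.22
ee_pos: [489.2, 266.0, 10.8]
ee_rot: [-0.265, 0.964, -0.0, 0.003]
wrist_force: [0.1, -0.8, -0.7]
width: 51.1
```

```bash
python3 -c "
from h import *
plan(486,264.5,6,31)"
```

```text
turn deg [-0.12  0.34 -0.22] shift after turn cm [0.35 0.04 0.48] now [0.35 0.04 0.48] q6 -1.76 t 14.225
```

>>> drive_tool(commands=[{"x":0.3,"y":0,"z":0.4,"ax":-0.1,"ay":0.3,"az":0,"grip":60},{"x":0,"y":0,"z":0,"ax":0,"ay":0,"az":0,"grip":60},{"x":0,"y":0,"z":0,"ax":0,"ay":0,"az":0,"grip":30},{"x":0,"y":0,"z":0,"ax":0,"ay":0,"az":0,"grip":5},{"x":0,"y":0,"z":0,"ax":0,"ay":0,"az":0,"grip":5},{"x":0,"y":0,"z":0,"ax":0,"ay":0,"az":0,"grip":5},{"x":0,"y":0,"z":0,"ax":0,"ay":0,"az":0,"grip":5}], squeeze=60)

```text
clock: 15.1
ee_pos: [487.0, 264.5, 7.2]
ee_rot: [-0.265, 0.964, 0.0, 0.001]
wrist_force: [0.3, -0.2, 0.4]
width: 9.4
```

```bash
python3 -c "
from h import *
plan(486,264.5,6,31)"
```

```text
turn deg [-0.03  0.1  -0.22] shift after turn cm [0.09 0.05 0.12] now [0.09 0.05 0.12] q6 -1.77 t 15.1
```

Gripped at 9.4 mm. Lifting, then planning the standoff 40 mm behind the neck.

>>> drive_tool(commands=[{"x":0,"y":0,"z":-2,"ax":0,"ay":0,"az":0,"grip":5},{"x":0,"y":0,"z":-4,"ax":0,"ay":0,"az":0,"grip":5},{"x":0,"y":0,"z":-5,"ax":0,"ay":0,"az":0,"grip":5},{"x":0,"y":0,"z":0,"ax":0,"ay":0,"az":8,"grip":5},{"x":0,"y":0,"z":0,"ax":0,"ay":0,"az":8,"grip":5},{"x":0,"y":0,"z":0,"ax":0,"ay":0,"az":8,"grip":5},{"x":0,"y":0,"z":0,"ax":0,"ay":0,"az":8,"grip":5},{"x":0,"y":0,"z":0,"ax":0,"ay":0,"az":8,"grip":5},{"x":0,"y":0,"z":0,"ax":0,"ay":0,"az":8,"grip":5},{"x":0,"y":0,"z":0,"ax":0,"ay":0,"az":3,"grip":5},{"x":0,"y":0,"z":0,"ax":0,"ay":0,"az":0,"grip":5}])

```text
clock: 16.48
ee_pos: [484.7, 263.9, 119.1]
ee_rot: [0.19, 0.982, -0.001, -0.001]
wrist_force: [0.5, 0.6, 0.7]
width: 9.3
```

```bash
python3 -c "
from h import *
plan(464.5,0.5,100,-20.6);print(manip.state()['width'])"
```

```text
turn deg [-0.08 -0.1  -1.3 ] shift after turn cm [ -7.37 -25.37   1.91] now [ -7.95 -25.19   1.93] q6 -0.85 t 16.475
9.256445276132135
```

>>> drive_tool(commands=[{"x":0,"y":0,"z":0,"ax":0,"ay":0,"az":-1.2,"grip":5},{"x":-1.2,"y":-4,"z":0,"ax":0,"ay":0,"az":0,"grip":5},{"x":-1.2,"y":-4,"z":0,"ax":0,"ay":0,"az":0,"grip":5},{"x":-1.2,"y":-4,"z":0,"ax":0,"ay":0,"az":0,"grip":5},{"x":-1.2,"y":-4,"z":0,"ax":0,"ay":0,"az":0,"grip":5},{"x":-1.2,"y":-4,"z":0,"ax":0,"ay":0,"az":0,"grip":5},{"x":-0.8,"y":-3,"z":0,"ax":0,"ay":0,"az":0,"grip":5},{"x":0,"y":0,"z":0,"ax":0,"ay":0,"az":0,"grip":5},{"x":0,"y":0,"z":0,"ax":0,"ay":0,"az":0,"grip":5}])

```text
clock: 17.6
ee_pos: [469.2, 18.5, 120.0]
ee_rot: [0.172, 0.985, 0.0, 0.001]
wrist_force: [-0.0, -0.1, -1.6]
width: 9.3
```

```bash
python3 -c "
from h import *
plan(464.5,0.5,61,-20.6);print(manip.state()['width'])"
```

```text
turn deg [0.03 0.09 0.74] shift after turn cm [-0.19 -1.85  5.9 ] now [-0.16 -1.86  5.9 ] q6 -1.37 t 17.6
9.262985083510255
```

>>> drive_tool(commands=[{"x":-0.1,"y":-1.7,"z":0,"ax":0,"ay":0,"az":0.7,"grip":5},{"x":0,"y":0,"z":2,"ax":0,"ay":0,"az":0,"grip":5},{"x":0,"y":0,"z":2,"ax":0,"ay":0,"az":0,"grip":5},{"x":0,"y":0,"z":0.5,"ax":0,"ay":0,"az":0,"grip":5},{"x":0,"y":0,"z":0,"ax":0,"ay":0,"az":0,"grip":5},{"x":0,"y":0,"z":0,"ax":0,"ay":0,"az":0,"grip":5}])

```text
clock: 18.35
ee_pos: [465.1, 2.2, 75.4]
ee_rot: [0.176, 0.984, -0.0, 0.002]
wrist_force: [-0.5, -0.1, -0.2]
width: 9.2
```

```bash
python3 -c "
from h import *
plan(464.5,0.5,61,-20.6)
d=grab('side','side8')
a=cv2.resize(d['color'][215:275,290:350,::-1],(500,500),interpolation=cv2.INTER_CUBIC);cv2.imwrite('pics/c8.png',a)
t=grab('top','top8');cv2.imwrite('pics/t8.png',cv2.resize(t['color'][210:280,290:360,::-1],(500,500),interpolation=cv2.INTER_CUBIC))
cv2.imwrite('pics/c8.png',cv2.resize(np.hstack([cv2.imread('pics/c8.png'),cv2.imread('pics/t8.png')]),(800,400)))"
```

```text
turn deg [0.01 0.25 0.36] shift after turn cm [-0.01 -0.18  1.44] now [-0.   -0.18  1.44] q6 -1.4 t 18.35
```

View pics/c8.png

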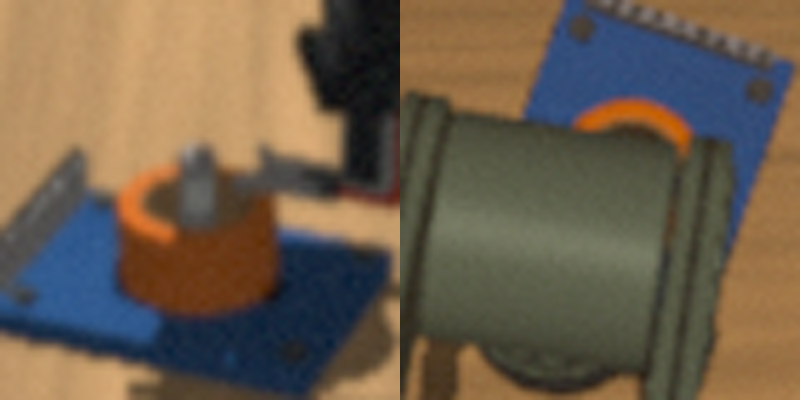

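The clip points level at the neck from the -x side, and the roll lies flat round the spindle. Lowering to neck height.

>>> drive_tool(commands=[{"x":0,"y":-0.15,"z":0.7,"ax":0,"ay":0.2,"az":0.3,"grip":5},{"x":0,"y":0,"z":0.6,"ax":0,"ay":0,"az":0,"grip":5},{"x":0,"y":0,"z":0,"ax":0,"ay":0,"az":0,"grip":5},{"x":0,"y":0,"z":0,"ax":0,"ay":0,"az":0,"grip":5}])

```text
clock: 18.95
ee_pos: [465.2, 0.6, 62.2]
ee_rot: [0.178, 0.984, -0.0, 0.001]
wrist_force: [1.1, -0.3, -0.4]
width: 9.1
```

```bash
python3 -c "
from h import *
plan(464.5,0.5,61,-20.6); print(manip.state()['wrist_force'])
for n in('side',):
  d=grab(n,n+'9');w=cloud(d);c=R.from_euler('z',-20.6,degrees=True).as_matrix();p=(w-[537.5,-27,0])@c;H=hsv(d)
  m=(p[...,0]<-8)&(p[...,0]>-58)&(abs(p[...,1])<22)&(p[...,2]>44)&(H[...,1]<110)
  q=p[m];vu=np.argwhere(m)
  for a in range(-60,-8,6):
    k=q[(q[:,0]>=a)&(q[:,0]<a+6)]
    if len(k): print(a,len(k),k.mean(0).round(1))
"
```

```text
turn deg [0.02 0.13 0.04] shift after turn cm [ 0.07 -0.03  0.12] now [ 0.07 -0.03  0.12] q6 -1.4 t 18.95
[ 1.10332516 -0.29255474 -0.38654217]
-60 18 [-55.7   1.9 168.8]
-54 35 [-50.7  11.4 215.5]
-48 20 [-45.    5.6 147.8]
-42 15 [-38.3   0.7  60. ]
-36 10 [-33.4   3.9  61.4]
-30 16 [-26.7   3.7  59. ]
-24 1 [-23.5  13.6  61.6]
-18 1 [-14.3 -17.3  46.5]
-12 9 [-9.1  4.1 58.5]
```

>>> drive_tool(commands=[{"x":-0.5,"y":0,"z":0.1,"ax":0,"ay":0.1,"az":0,"grip":5},{"x":-0.4,"y":0,"z":0,"ax":0,"ay":0,"az":0,"grip":5},{"x":-0.3,"y":0,"z":0,"ax":0,"ay":0,"az":0,"grip":5},{"x":0,"y":0,"z":0,"ax":0,"ay":0,"az":0,"grip":5},{"x":0,"y":0,"z":0,"ax":0,"ay":0,"az":0,"grip":5}])

```text
clock: 19.62
ee_pos: [477.9, -4.1, 61.5]
ee_rot: [0.178, 0.984, 0.0, 0.001]
wrist_force: [-0.7, -0.8, -0.5]
width: 9.1
```

```bash
cat >> h.py <<'E'
def fs():
    s=manip.state(); c=R.from_euler('z',-20.6,degrees=True).as_matrix(); M=R.from_quat(s['ee_rot']).as_matrix()
    print('stand-frame tcp rel spindle',((s['ee_pos']-[537.5,-27,0])@c).round(1),'F',(s['wrist_force']@c).round(1),'width',s['width'].round(1) if hasattr(s['width'],'round') else s['width'])
    plan(*s['ee_pos'],-20.6)
E
python3 -c "
from h import *
fs()"
```

```text
stand-frame tcp rel spindle [-63.9   0.5  61.5] F [-0.3 -1.  -0.5] width 9.06476816614038
turn deg [0.03 0.08 0.04] shift after turn cm [0. 0. 0.] now [0. 0. 0.] q6 -1.4 t 19.625
```

>>> drive_tool(commands=[{"x":-0.25,"y":0,"z":0,"ax":0,"ay":0,"az":0,"grip":5},{"x":-0.25,"y":0,"z":0,"ax":0,"ay":0,"az":0,"grip":5}])

```text
clock: 19.88
ee_pos: [482.5, -5.8, 61.5]
ee_rot: [0.178, 0.984, 0.0, 0.001]
wrist_force: [-0.5, 0.7, -0.4]
width: 9.0
```

>>> drive_tool(commands=[{"x":-0.2,"y":0,"z":0,"ax":0,"ay":0,"az":0,"grip":5}])

```text
clock: 20.0
ee_pos: [484.6, -6.6, 61.5]
ee_rot: [0.178, 0.984, 0.0, 0.001]
wrist_force: [-0.7, 0.3, 0.5]
width: 9.0
```

>>> drive_tool(commands=[{"x":-0.2,"y":0,"z":0,"ax":0,"ay":0,"az":0,"grip":5}])

```text
clock: 20.12
ee_pos: [486.4, -7.3, 61.5]
ee_rot: [0.178, 0.984, 0.0, 0.0]
wrist_force: [-2.7, 1.2, 0.9]
width: 9.2
```

```bash
python3 -c "
from h import *
fs()"
```

```text
stand-frame tcp rel spindle [-54.8   0.5  61.5] F [-3.   0.2  0.9] width 9.241591616102205
turn deg [0.03 0.04 0.05] shift after turn cm [0. 0. 0.] now [0. 0. 0.] q6 -1.41 t 20.125
```

Contact felt at -55 mm, as predicted. Pushing on gently.

>>> drive_tool(commands=[{"x":-0.2,"y":0,"z":0,"ax":0,"ay":0,"az":0,"grip":5}])

```text
clock: 20.25
ee_pos: [486.8, -7.3, 61.0]
ee_rot: [0.178, 0.984, 0.001, -0.002]
wrist_force: [-4.6, 2.7, 0.4]
width: 8.8
```

>>> drive_tool(commands=[{"x":-0.2,"y":0,"z":0,"ax":0,"ay":0,"az":0,"grip":5}])

```text
clock: 20.38
ee_pos: [487.2, -7.3, 60.3]
ee_rot: [0.178, 0.984, 0.001, -0.003]
wrist_force: [-4.0, 2.8, -0.3]
width: 9.3
```

>>> drive_tool(commands=[{"x":-0.2,"y":0,"z":0,"ax":0,"ay":0,"az":0,"grip":5}])

```text
clock: 20.5
ee_pos: [487.9, -7.4, 59.7]
ee_rot: [0.178, 0.984, 0.001, -0.005]
wrist_force: [-3.7, 3.3, 0.9]
width: 9.1
```

```bash
python3 -c "
from h import *
fs()"
```

```text
stand-frame tcp rel spindle [-53.3   0.9  59.7] F [-4.6  1.8  0.9] width 9.085732781873569
turn deg [ 0.05 -0.56  0.07] shift after turn cm [0. 0. 0.] now [0. 0. 0.] q6 -1.41 t 20.5
```

>>> drive_tool(commands=[{"x":-0.35,"y":-0.05,"z":-0.12,"ax":0,"ay":-0.6,"az":0,"grip":5}])

```text
clock: 20.62
ee_pos: [488.7, -8.2, 59.7]
ee_rot: [0.178, 0.984, 0.001, -0.002]
wrist_force: [-5.5, 4.4, -0.3]
width: 9.2
```

>>> drive_tool(commands=[{"x":-0.35,"y":-0.05,"z":-0.12,"ax":0,"ay":-0.3,"az":0,"grip":5}])

```text
clock: 20.75
ee_pos: [489.5, -9.0, 59.7]
ee_rot: [0.178, 0.984, 0.001, -0.003]
wrist_force: [-5.3, 3.3, -0.8]
width: 9.0
```

>>> drive_tool(commands=[{"x":-0.35,"y":-0.05,"z":-0.12,"ax":0,"ay":-0.3,"az":0,"grip":5}])

```text
clock: 20.88
ee_pos: [490.6, -9.7, 59.8]
ee_rot: [0.178, 0.984, 0.001, -0.002]
wrist_force: [-3.2, 3.8, -0.2]
width: 9.2
```

```bash
python3 -c "
from h import *
fs()"
```

```text
stand-frame tcp rel spindle [-50.   -0.4  59.8] F [-4.3  2.4 -0.2] width 9.195704092901966
turn deg [ 0.02 -0.28  0.1 ] shift after turn cm [0. 0. 0.] now [0. 0. 0.] q6 -1.41 t 20.875
```

>>> drive_tool(commands=[{"x":-0.35,"y":0.05,"z":-0.12,"ax":0,"ay":-0.4,"az":0,"grip":5}])

```text
clock: 21.0
ee_pos: [492.7, -9.9, 60.1]
ee_rot: [0.178, 0.984, 0.0, -0.0]
wrist_force: [-2.1, 3.5, -0.8]
width: 8.7
```

>>> drive_tool(commands=[{"x":-0.35,"y":0.05,"z":-0.12,"ax":0,"ay":-0.3,"az":0,"grip":5}])

```text
clock: 21.12
ee_pos: [496.3, -10.7, 61.1]
ee_rot: [0.178, 0.984, -0.0, 0.002]
wrist_force: [-0.8, 1.4, -0.8]
width: 8.7
```

>>> drive_tool(commands=[{"x":-0.35,"y":0.02,"z":-0.12,"ax":0,"ay":-0.3,"az":0,"grip":5}])

```text
clock: 21.25
ee_pos: [501.2, -12.2, 62.9]
ee_rot: [0.178, 0.984, -0.001, 0.007]
wrist_force: [-1.6, 1.9, -2.1]
width: 9.3
```

```bash
python3 -c "
from h import *
fs()"
```

```text
stand-frame tcp rel spindle [-39.2   1.1  62.9] F [-2.2  1.2 -2.1] width 9.334402380549637
turn deg [0.04 0.76 0.12] shift after turn cm [0. 0. 0.] now [0. 0. 0.] q6 -1.41 t 21.25
```

It snapped past the bulges and the force eased. Levelling, then creeping forward to find the stop.

>>> drive_tool(commands=[{"x":-0.05,"y":0,"z":0.15,"ax":0,"ay":0.7,"az":0,"grip":5}])

```text
clock: 21.38
ee_pos: [502.7, -12.6, 62.1]
ee_rot: [0.178, 0.984, 0.0, 0.001]
wrist_force: [-1.1, 1.4, 0.6]
width: 9.1
```

>>> drive_tool(commands=[{"x":-0.12,"y":0,"z":0.05,"ax":0,"ay":0,"az":0,"grip":5}])

```text
clock: 21.5
ee_pos: [503.6, -12.8, 61.8]
ee_rot: [0.178, 0.984, 0.0, 0.0]
wrist_force: [-5.6, 4.1, 4.0]
width: 8.6
```

```bash
python3 -c "
from h import *
fs()"
```

```text
stand-frame tcp rel spindle [-36.7   1.3  61.8] F [-6.7  1.9  4. ] width 8.557937222936504
turn deg [0.06 0.04 0.1 ] shift after turn cm [0. 0. 0.] now [0. 0. 0.] q6 -1.41 t 21.5
```

>>> drive_tool(commands=[{"x":-0.12,"y":0,"z":0,"ax":0,"ay":0,"az":0,"grip":5}])

```text
clock: 21.62
ee_pos: [503.6, -12.8, 61.7]
ee_rot: [0.178, 0.984, 0.001, -0.001]
wrist_force: [-5.4, 4.3, 4.3]
width: 9.0
```

```bash
python3 -c "
from h import *
fs()"
```

```text
stand-frame tcp rel spindle [-36.7   1.3  61.7] F [-6.6  2.1  4.3] width 8.97150567413373
turn deg [ 0.05 -0.15  0.1 ] shift after turn cm [0. 0. 0.] now [0. 0. 0.] q6 -1.41 t 21.625
```

The tool stops dead at 6.6 N, so the clip has bottomed. Relaxing, opening and retreating upward.

>>> drive_tool(commands=[{"x":0,"y":0,"z":0,"ax":0,"ay":0,"az":0,"grip":5},{"x":0,"y":0,"z":0,"ax":0,"ay":0,"az":0,"grip":15},{"x":0,"y":0,"z":0,"ax":0,"ay":0,"az":0,"grip":40},{"x":0,"y":0,"z":0,"ax":0,"ay":0,"az":0,"grip":50},{"x":0,"y":0,"z":0,"ax":0,"ay":0,"az":0,"grip":50},{"x":0,"y":0,"z":-2,"ax":0,"ay":0,"az":0,"grip":50},{"x":0,"y":0,"z":-4,"ax":0,"ay":0,"az":0,"grip":50},{"x":0,"y":0,"z":-4,"ax":0,"ay":0,"az":0,"grip":50},{"x":3,"y":3,"z":-2,"ax":0,"ay":0,"az":0,"grip":50},{"x":4,"y":4,"z":0,"ax":0,"ay":0,"az":0,"grip":50},{"x":4,"y":4,"z":0,"ax":0,"ay":0,"az":0,"grip":50},{"x":4,"y":4,"z":0,"ax":0,"ay":0,"az":0,"grip":50},{"x":0,"y":0,"z":0,"ax":0,"ay":0,"az":0,"grip":50},{"x":0,"y":0,"z":0,"ax":0,"ay":0,"az":0,"grip":50}])

```text
clock: 23.38
ee_pos: [419.0, 183.1, 188.1]
ee_rot: [0.179, 0.984, 0.001, 0.006]
wrist_force: [0.2, 0.5, 0.7]
width: 42.9
```

```bash
python3 -c "
from h import *
fs()
d=grab('side','side10');t=grab('top','top10')
a=cv2.resize(d['color'][215:275,290:350,::-1],(400,400),interpolation=cv2.INTER_CUBIC)
b=cv2.resize(t['color'][210:270,295:355,::-1],(400,400),interpolation=cv2.INTER_CUBIC)
cv2.imwrite('pics/c10.png',np.hstack([a,b]))
c=R.from_euler('z',-20.6,degrees=True).as_matrix()
for n,D in(('side',d),('top',t)):
  w=cloud(D);p=(w-[537.5,-27,0])@c;H=hsv(D)
  rd=((H[...,0]<4)|(H[...,0]>174))&(H[...,1]>140)&(H[...,2]>40)&(abs(p[...,0]+38)<35)&(abs(p[...,1])<40)&(p[...,2]>45)
  q=p[rd];print(n,len(q),np.percentile(q,[5,50,95],0).round(1).tolist() if len(q) else '')
"
```

```text
stand-frame tcp rel spindle [-184.8  155.   188.1] F [-0.   0.5  0.7] width 42.86606477341905
turn deg [ 0.23  0.68 -0.07] shift after turn cm [0. 0. 0.] now [0. 0. 0.] q6 -0.98 t 23.375
side 75 [[-50.6, 1.7, 53.9], [-41.2, 5.4, 71.5], [-32.1, 8.3, 87.8]]
top 33 [[-51.4, -3.8, 54.3], [-42.4, 0.2, 86.0], [-29.9, 4.5, 89.7]]
```

View pics/c10.png

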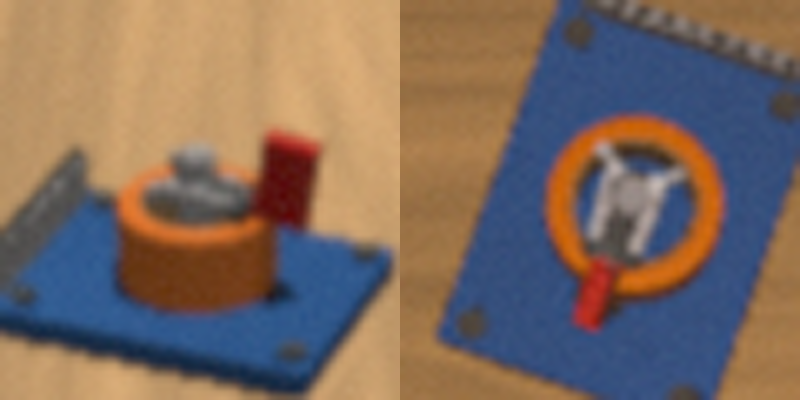

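```bash
python3 -c "
from h import *
t=dict(np.load('top10.npz')); P=lambda x,y,h:ray(t,295+(x-400+.5)*60/400-.5,210+(y+.5)*60/400-.5,h)
c=R.from_euler('z',-20.6,degrees=True).as_matrix()
s=P(630,193,75)
for nm,(x,y,h) in dict(front=(603,263,93),rear=(587,326,93),cent=(594,295,93),tipL=(604,150,57),tipR=(680,173,57)).items(): print(nm,((P(x,y,h)-s)@c).round(1))
print(s)
d=dict(np.load('side10.npz'));Q=lambda x,y,h:ray(d,290+(x+.5)*60/400-.5,215+(y+.5)*60/400-.5,h)
s=Q(194,160,70);print(s)
# fin near-face, top corners at h 93, y=+5 in stand; head centre
for x,y in((268,135),(320,147)): print(((Q(x,y,93)-[537.5,-27,0])@c).round(1))
"
```

```text
front [-30.4  -0.   18. ]
rear [-54.3  -2.2  18. ]
cent [-42.6  -0.8  18. ]
tipL [ 14.9  15.5 -18. ]
tipR [ 16.1 -14.4 -18. ]
[537.86664763 -26.27674266  75.        ]
[538.20925464 -27.19295849  70.        ]
[-35.3   7.7  93. ]
[-58.7   9.5  93. ]
```

The picture shows the clip level in the neck over the flat roll, with the arm clear. However, the fin centre reads -41 to -43 mm from the head, where a bottomed clip gives -38, so it may sit a few mm short (the jaws may have slipped). As a check, I'll push gently on the back of the fin with the closed jaws.

```bash
python3 -c "
from h import *
t=dict(np.load('top10.npz'));w=cloud(t);c=R.from_euler('z',-20.6,degrees=True).as_matrix();p=(w-[537.8,-26.8,0])@c;H=hsv(t)
rd=((H[...,0]<6)|(H[...,0]>172))&(H[...,1]>140)&(H[...,2]>90)&(abs(p[...,0]+38)<35)&(abs(p[...,1])<40)&(p[...,2]>80)
print(rd.sum(),p[rd].mean(0),p[rd][:,0].min(),p[rd][:,0].max())
plan(450,4.5,140,-20.6)"
```

```text
32 [-4.26564785e+01  5.70832410e-02  8.61144479e+01] -52.48692848395962 -32.23980818240685
turn deg [ 0.22  0.64 -0.19] shift after turn cm [ -9.14 -15.57   4.79] now [ -9.13 -15.56   4.83] q6 -0.98 t 23.475
```

>>> drive_tool(commands=[{"x":-2.3,"y":-3.9,"z":0,"ax":0.2,"ay":0.6,"az":0,"grip":0},{"x":-2.3,"y":-3.9,"z":0,"ax":0,"ay":0,"az":0,"grip":0},{"x":-2.3,"y":-3.9,"z":0,"ax":0,"ay":0,"az":0,"grip":0},{"x":-2,"y":-3.4,"z":0,"ax":0,"ay":0,"az":0,"grip":0},{"x":0,"y":0,"z":0,"ax":0,"ay":0,"az":0,"grip":0},{"x":0,"y":0,"z":0,"ax":0,"ay":0,"az":0,"grip":0}])

```text
clock: 24.22
ee_pos: [451.8, -2.8, 188.2]
ee_rot: [0.187, 0.982, -0.0, 0.001]
wrist_force: [0.1, -0.3, 0.1]
width: -0.4
```

```bash
python3 -c "
from h import *
fs();plan(450,4.5,50,-20.6)"
```

```text
stand-frame tcp rel spindle [-88.8  -7.6 188.2] F [ 0.2 -0.2  0.1] width -0.4254577469565499
turn deg [ 0.02  0.13 -0.93] shift after turn cm [0. 0. 0.] now [0. 0. 0.] q6 -1.39 t 24.225
turn deg [ 0.02  0.13 -0.93] shift after turn cm [ 0.42  0.63 13.82] now [ 0.47  0.61 13.81] q6 -1.39 t 24.225
```

>>> drive_tool(commands=[{"x":0.4,"y":0.65,"z":0,"ax":0,"ay":0,"az":-0.9,"grip":0},{"x":0,"y":0,"z":4,"ax":0,"ay":0,"az":0,"grip":0},{"x":0,"y":0,"z":4,"ax":0,"ay":0,"az":0,"grip":0},{"x":0,"y":0,"z":3,"ax":0,"ay":0,"az":0,"grip":0},{"x":0,"y":0,"z":1.7,"ax":0,"ay":0,"az":0,"grip":0},{"x":0,"y":0,"z":0,"ax":0,"ay":0,"az":0,"grip":0},{"x":0,"y":0,"z":0,"ax":0,"ay":0,"az":0,"grip":0}])

```text
clock: 25.1
ee_pos: [451.3, 13.0, 59.5]
ee_rot: [0.172, 0.985, 0.001, 0.003]
wrist_force: [1.1, -0.3, 0.3]
width: -0.2
```

```bash
python3 -c "
from h import *
fs()"
```

```text
stand-frame tcp rel spindle [-94.8   7.1  59.5] F [1.1 0.1 0.3] width -0.17503185407812388
turn deg [0.19 0.29 0.78] shift after turn cm [0. 0. 0.] now [0. 0. 0.] q6 -1.39 t 25.1
```

>>> drive_tool(commands=[{"x":0,"y":-0.55,"z":0.4,"ax":0.2,"ay":0.3,"az":0.7,"grip":0},{"x":0,"y":0,"z":0,"ax":0,"ay":0,"az":0,"grip":0},{"x":-0.6,"y":0,"z":0,"ax":0,"ay":0,"az":0,"grip":0},{"x":-0.6,"y":0,"z":0,"ax":0,"ay":0,"az":0,"grip":0},{"x":-0.4,"y":0,"z":0,"ax":0,"ay":0,"az":0,"grip":0},{"x":0,"y":0,"z":0,"ax":0,"ay":0,"az":0,"grip":0},{"x":0,"y":0,"z":0,"ax":0,"ay":0,"az":0,"grip":0}])

```text
clock: 25.98
ee_pos: [468.2, 1.1, 58.1]
ee_rot: [0.178, 0.984, -0.0, 0.003]
wrist_force: [0.3, -0.4, -1.1]
width: -0.1
```

```bash
python3 -c "
from h import *
fs()"
```

```text
stand-frame tcp rel spindle [-74.7   1.9  58.1] F [ 0.4 -0.2 -1.1] width -0.10911164228079241
turn deg [0.04 0.33 0.04] shift after turn cm [0. 0. 0.] now [0. 0. 0.] q6 -1.39 t 25.975
```

>>> drive_tool(commands=[{"x":-0.3,"y":-0.1,"z":0,"ax":0,"ay":0.3,"az":0,"grip":0},{"x":-0.25,"y":0,"z":0,"ax":0,"ay":0,"az":0,"grip":0}])

```text
clock: 26.22
ee_pos: [472.9, -1.8, 58.0]
ee_rot: [0.178, 0.984, 0.0, -0.0]
wrist_force: [0.1, 0.4, -1.0]
width: 0.1
```

>>> drive_tool(commands=[{"x":-0.15,"y":0,"z":0,"ax":0,"ay":0,"az":0,"grip":0}])

```text
clock: 26.35
ee_pos: [474.4, -2.4, 58.0]
ee_rot: [0.178, 0.984, 0.0, -0.0]
wrist_force: [-0.3, 0.1, -0.7]
width: 0.0
```

>>> drive_tool(commands=[{"x":-0.15,"y":0,"z":0,"ax":0,"ay":0,"az":0,"grip":0}])

```text
clock: 26.48
ee_pos: [475.9, -2.9, 58.0]
ee_rot: [0.178, 0.984, 0.0, -0.0]
wrist_force: [0.6, 0.3, -0.1]
width: -0.3
```

>>> drive_tool(commands=[{"x":-0.15,"y":0,"z":0,"ax":0,"ay":0,"az":0,"grip":0}])

```text
clock: 26.6
ee_pos: [476.7, -3.3, 57.8]
ee_rot: [0.178, 0.984, 0.0, -0.001]
wrist_force: [-2.5, 1.1, 2.0]
width: -0.2
```

```bash
python3 -c "
from h import *
fs()"
```

```text
stand-frame tcp rel spindle [-65.2   0.8  57.8] F [-2.8  0.2  2. ] width -0.22102208112880214
turn deg [ 0.03 -0.13  0.05] shift after turn cm [0. 0. 0.] now [0. 0. 0.] q6 -1.4 t 26.6
```

Contact at -65 puts the fin's rear near -54, about 4 mm short. Pushing on gently.

>>> drive_tool(commands=[{"x":-0.2,"y":0,"z":0,"ax":0,"ay":-0.2,"az":0,"grip":0}])

```text
clock: 26.72
ee_pos: [477.3, -3.5, 57.5]
ee_rot: [0.178, 0.984, 0.0, -0.001]
wrist_force: [-4.8, 1.8, 3.6]
width: -0.0
```

>>> drive_tool(commands=[{"x":-0.2,"y":0,"z":-0.05,"ax":0,"ay":-0.2,"az":0,"grip":0}])

```text
clock: 26.85
ee_pos: [477.5, -3.6, 57.5]
ee_rot: [0.178, 0.984, 0.0, -0.001]
wrist_force: [-5.6, 1.9, 4.6]
width: 0.2
```

>>> drive_tool(commands=[{"x":-0.2,"y":0,"z":-0.05,"ax":0,"ay":-0.2,"az":0,"grip":0}])

```text
clock: 26.98
ee_pos: [477.5, -3.7, 57.6]
ee_rot: [0.178, 0.984, 0.0, -0.001]
wrist_force: [-5.0, 2.6, 4.7]
width: -0.1
```

```bash
python3 -c "
from h import *
fs()"
```

```text
stand-frame tcp rel spindle [-64.4   0.7  57.6] F [-5.5  0.6  4.7] width -0.0699435550217321
turn deg [-0.03 -0.17  0.07] shift after turn cm [0. 0. 0.] now [0. 0. 0.] q6 -1.4 t 26.975
```

>>> drive_tool(commands=[{"x":-0.35,"y":0,"z":-0.1,"ax":0,"ay":-0.2,"az":0,"grip":0}])

```text
clock: 27.1
ee_pos: [478.0, -4.0, 57.9]
ee_rot: [0.178, 0.984, 0.0, -0.003]
wrist_force: [-8.7, 3.4, 6.8]
width: 0.1
```

>>> drive_tool(commands=[{"x":-0.4,"y":0,"z":-0.15,"ax":0,"ay":-0.2,"az":0,"grip":0}])

```text
clock: 27.22
ee_pos: [478.4, -4.2, 58.6]
ee_rot: [0.178, 0.984, 0.0, -0.005]
wrist_force: [-8.5, 2.9, 5.8]
width: 0.1
```

```bash
python3 -c "
from h import *
fs()"
```

```text
stand-frame tcp rel spindle [-63.3   0.5  58.6] F [-9.  -0.3  5.8] width 0.09069216291652742
turn deg [-0.1  -0.57  0.1 ] shift after turn cm [0. 0. 0.] now [0. 0. 0.] q6 -1.4 t 27.225
```

>>> drive_tool(commands=[{"x":0,"y":0,"z":0,"ax":0,"ay":0,"az":0,"grip":0},{"x":1.5,"y":0,"z":0,"ax":0,"ay":-0.4,"az":0,"grip":0},{"x":3,"y":0,"z":0,"ax":0,"ay":0,"az":0,"grip":0},{"x":0,"y":3,"z":-4,"ax":0,"ay":0,"az":0,"grip":0},{"x":4,"y":4,"z":-4,"ax":0,"ay":0,"az":0,"grip":0},{"x":4,"y":4,"z":-4,"ax":0,"ay":0,"az":0,"grip":0},{"x":3,"y":4,"z":-2,"ax":0,"ay":0,"az":0,"grip":0},{"x":0,"y":0,"z":0,"ax":0,"ay":0,"az":0,"grip":0},{"x":0,"y":0,"z":0,"ax":0,"ay":0,"az":0,"grip":0}])

```text
clock: 28.35
ee_pos: [393.8, 185.1, 195.4]
ee_rot: [0.179, 0.984, 0.002, 0.006]
wrist_force: [-0.3, 1.1, -1.3]
width: 0.3
```

```bash
cat > m.py <<'E'
from h import *
import sys
c=R.from_euler('z',-20.6,degrees=True).as_matrix(); S=np.array([537.8,-26.7,0])
def red(d,box):
    H=hsv(d);m=((H[...,0]<6)|(H[...,0]>172))&(H[...,1]>140)&(H[...,2]>40); k=np.zeros_like(m);x0,y0,x1,y1=box;k[y0:y1,x0:x1]=1
    v,u=np.nonzero(m&k); return u,v,len(u)
def rep(tag):
    t=dict(np.load(f'top{tag}.npz'));d=dict(np.load(f'side{tag}.npz'))
    u,v,n=red(t,(300,230,350,275));print(tag,'top n',n,u.mean(),v.mean(),((ray(t,u.mean(),v.mean(),84)-S)@c).round(2))
    u,v,n=red(d,(315,220,350,265));print('side n',n,u.mean(),v.mean(),((ray(d,u.mean(),v.mean(),70)-S)@c).round(2))
    # tilt in side view: fin long edges
    r=cv2.minAreaRect(np.c_[u,v].astype(np.float32));print(r)
    # bright metal tips in top view: grey pixels
    H=hsv(t); p=(cloud(t)-S)@c
    g=(H[...,1]<60)&(H[...,2]>110)&(abs(p[...,0])<30)&(abs(p[...,1])<25)
    g[:200]=0; vu=np.argwhere(g); q=np.array([(ray(t,x,y,55)-S)@c for y,x in vu]); print('metal',len(q),np.percentile(q[:,0],[0,50,98,100]).round(1))
if __name__=='__main__':
    if sys.argv[1:]: grab('top','top'+sys.argv[1]);grab('side','side'+sys.argv[1])
    rep('10'); 
    if sys.argv[1:]: rep(sys.argv[1])
E
python3 m.py 11; python3 -c "
from h import *
fs()"
```

```text
10 top n 40 323.95 253.725 [-41.2   -0.53  84.  ]
side n 90 332.3333333333333 241.6888888888889 [-41.16   2.34  70.  ]
((332.1486511230469, 241.6081085205078), (7.39795446395874, 12.987520217895508), 9.462322235107422)
metal 109 [-17.7   1.7  15.9  17.1]
11 top n 40 324.2 253.275 [-39.94  -0.75  84.  ]
side n 89 331.9438202247191 241.52808988764045 [-39.84   1.89  70.  ]
((332.3038330078125, 241.71923828125), (7.981226921081543, 12.805046081542969), 15.255120277404785)
metal 109 [-17.7   0.9  15.9  17.1]
stand-frame tcp rel spindle [-209.   147.3  195. ] F [ 0.1 -0.1 -0.1] width -0.19888856714026473
turn deg [ 0.3   0.57 -0.13] shift after turn cm [0. 0. 0.] now [0. 0. 0.] q6 -0.97 t 28.45
```

The fin moved about 1.3 mm forward and now reads -40. That could be pitch, because the vertical jaws push high on the fin. I'll repeat the push low on the fin with the tips tilted forward, in line with the neck.

>>> drive_tool(commands=[{"x":-3.2,"y":-3.6,"z":0,"ax":0.3,"ay":0.5,"az":0,"grip":0},{"x":-3.2,"y":-3.6,"z":0,"ax":0,"ay":0,"az":0,"grip":0},{"x":-3.2,"y":-3.6,"z":0,"ax":0,"ay":0,"az":0,"grip":0},{"x":-1,"y":-2.5,"z":0,"ax":0,"ay":0,"az":0,"grip":0},{"x":0,"y":0,"z":0,"ax":0,"ay":0,"az":0,"grip":0},{"x":0,"y":0,"z":0,"ax":0,"ay":0,"az":0,"grip":0},{"x":0,"y":0,"z":0,"ax":0,"ay":0,"az":0,"grip":0}])

```text
clock: 29.32
ee_pos: [445.3, 11.7, 189.3]
ee_rot: [0.186, 0.983, -0.001, -0.004]
wrist_force: [0.2, -0.4, 0.4]
width: -0.1
```

```bash
python3 -c "
from h import *
fs()"
```

```text
stand-frame tcp rel spindle [-99.9   3.8 189.3] F [ 0.3 -0.3  0.4] width -0.11960011054779171
turn deg [-0.15 -0.42 -0.79] shift after turn cm [0. 0. 0.] now [0. 0. 0.] q6 -1.36 t 29.325
```

>>> drive_tool(commands=[{"x":0,"y":-0.3,"z":2,"ax":0,"ay":-0.4,"az":-0.7,"grip":0},{"x":0,"y":0,"z":4,"ax":0,"ay":0,"az":0,"grip":0},{"x":0,"y":0,"z":4,"ax":0,"ay":0,"az":0,"grip":0},{"x":0,"y":0,"z":2,"ax":0,"ay":0,"az":0,"grip":0},{"x":0,"y":0,"z":0,"ax":0,"ay":0,"az":0,"grip":0},{"x":0,"y":0,"z":0,"ax":0,"ay":-8,"az":0,"grip":0},{"x":0,"y":0,"z":0,"ax":0,"ay":0,"az":0,"grip":0},{"x":0,"y":0,"z":0,"ax":0,"ay":0,"az":0,"grip":0}])

```text
clock: 30.32
ee_pos: [448.1, 14.3, 70.5]
ee_rot: [0.173, 0.982, -0.013, 0.074]
wrist_force: [1.1, 0.1, -0.5]
width: 0.1
```

```bash
cat >> h.py <<'E'
def loc(t):  # stand-frame target rel spindle -> tool-frame shift
    s=manip.state(); c=R.from_euler('z',-20.6,degrees=True).as_matrix(); w=np.array([537.5,-27,0])+c@np.array(t)
    M=R.from_quat(s['ee_rot']).as_matrix(); print('shift cm',(M.T@(w-s['ee_pos'])/10).round(2),'tool z in stand',(M[:,2]@c).round(3))
E
python3 -c "
from h import *
fs();loc([-72,0.5,55])"
```

```text
stand-frame tcp rel spindle [-98.2   7.2  70.5] F [ 1.   0.5 -0.5] width 0.13098701933410767
turn deg [0.08 8.58 0.56] shift after turn cm [0. 0. 0.] now [0. 0. 0.] q6 -1.34 t 30.325
shift cm [-2.35 -0.7   1.92] tool z in stand [ 0.149  0.002 -0.989]
```

>>> drive_tool(commands=[{"x":0,"y":-0.7,"z":0.7,"ax":0,"ay":0,"az":0.5,"grip":0},{"x":-0.5,"y":0,"z":0.6,"ax":0,"ay":0,"az":0,"grip":0},{"x":-0.6,"y":0,"z":0.3,"ax":0,"ay":0,"az":0,"grip":0},{"x":-0.4,"y":0,"z":0,"ax":0,"ay":0,"az":0,"grip":0},{"x":0,"y":0,"z":0,"ax":0,"ay":0,"az":0,"grip":0},{"x":0,"y":0,"z":0,"ax":0,"ay":0,"az":0,"grip":0}])

```text
clock: 31.08
ee_pos: [467.0, -0.7, 57.8]
ee_rot: [0.179, 0.981, -0.012, 0.075]
wrist_force: [0.6, 0.7, 0.1]
width: -0.0
```

```bash
python3 -c "
from h import *
fs();loc([-68,0.5,55])"
```

```text
stand-frame tcp rel spindle [-75.3  -0.2  57.8] F [0.3 0.8 0.1] width -0.04076712436791289
turn deg [ 0.16  8.72 -0.07] shift after turn cm [0. 0. 0.] now [0. 0. 0.] q6 -1.36 t 31.075
shift cm [-0.68  0.07  0.39] tool z in stand [ 0.152  0.003 -0.988]
```

>>> drive_tool(commands=[{"x":-0.3,"y":0.05,"z":0.2,"ax":0,"ay":0,"az":0,"grip":0},{"x":-0.3,"y":0,"z":0.1,"ax":0,"ay":0,"az":0,"grip":0}])

```text
clock: 31.32
ee_pos: [473.1, -2.2, 55.7]
ee_rot: [0.179, 0.981, -0.012, 0.075]
wrist_force: [0.5, -0.5, 0.1]
width: -0.3
```

>>> drive_tool(commands=[{"x":-0.2,"y":0,"z":0.03,"ax":0,"ay":0,"az":0,"grip":0}])

```text
clock: 31.45
ee_pos: [475.2, -3.0, 55.7]
ee_rot: [0.179, 0.981, -0.012, 0.075]
wrist_force: [0.5, 0.5, 0.2]
width: -0.3
```

>>> drive_tool(commands=[{"x":-0.2,"y":0,"z":0.03,"ax":0,"ay":0,"az":0,"grip":0}])

```text
clock: 31.58
ee_pos: [477.2, -3.7, 55.7]
ee_rot: [0.179, 0.981, -0.012, 0.075]
wrist_force: [-0.3, 0.5, -0.1]
width: -0.1
```

>>> drive_tool(commands=[{"x":-0.2,"y":0,"z":0.03,"ax":0,"ay":0,"az":0,"grip":0}])

```text
clock: 31.7
ee_pos: [479.3, -4.5, 55.7]
ee_rot: [0.179, 0.981, -0.012, 0.075]
wrist_force: [-0.4, -0.6, -0.3]
width: -0.1
```

```bash
python3 -c "
from h import *
fs()"
```

```text
stand-frame tcp rel spindle [-62.4   0.6  55.7] F [-0.2 -0.7 -0.3] width -0.09269986469576888
turn deg [ 0.17  8.73 -0.03] shift after turn cm [0. 0. 0.] now [0. 0. 0.] q6 -1.36 t 31.7
```

>>> drive_tool(commands=[{"x":-0.15,"y":0,"z":0.02,"ax":0,"ay":0,"az":0,"grip":0}])

```text
clock: 31.82
ee_pos: [480.8, -5.1, 55.8]
ee_rot: [0.179, 0.981, -0.012, 0.075]
wrist_force: [0.5, -0.3, 0.8]
width: 0.0
```

>>> drive_tool(commands=[{"x":-0.15,"y":0,"z":0.02,"ax":0,"ay":0,"az":0,"grip":0}])

```text
clock: 31.95
ee_pos: [481.2, -5.3, 55.4]
ee_rot: [0.179, 0.981, -0.012, 0.074]
wrist_force: [-3.3, 1.6, 2.5]
width: 0.1
```

>>> drive_tool(commands=[{"x":-0.15,"y":0,"z":0.02,"ax":0,"ay":0,"az":0,"grip":0}])

```text
clock: 32.08
ee_pos: [481.3, -5.4, 54.8]
ee_rot: [0.179, 0.981, -0.012, 0.072]
wrist_force: [-4.0, 2.2, 3.2]
width: -0.2
```

```bash
python3 -c "
from h import *
fs()"
```

```text
stand-frame tcp rel spindle [-60.3   0.4  54.8] F [-4.5  0.6  3.2] width -0.1618025477023801
turn deg [ 0.14  8.39 -0.04] shift after turn cm [0. 0. 0.] now [0. 0. 0.] q6 -1.36 t 32.075
```

Pushing low, contact comes at -60.5, which puts the fin's rear at -49.5. A bottomed clip gives -50. One slightly firmer push to confirm.

>>> drive_tool(commands=[{"x":-0.3,"y":0,"z":-0.08,"ax":0,"ay":-0.2,"az":0,"grip":0}])

```text
clock: 32.2
ee_pos: [481.3, -5.5, 54.9]
ee_rot: [0.179, 0.981, -0.012, 0.071]
wrist_force: [-7.6, 2.9, 2.2]
width: 0.0
```

>>> drive_tool(commands=[{"x":-0.35,"y":0,"z":-0.05,"ax":0,"ay":-0.2,"az":0,"grip":0}])

```text
clock: 32.33
ee_pos: [481.2, -5.6, 54.6]
ee_rot: [0.179, 0.981, -0.012, 0.069]
wrist_force: [-8.2, 4.3, 5.9]
width: 0.1
```

```bash
python3 -c "
from h import *
fs()"
```

```text
stand-frame tcp rel spindle [-60.2   0.2  54.6] F [-9.2  1.2  5.9] width 0.09828059454244988
turn deg [ 0.08  8.01 -0.04] shift after turn cm [0. 0. 0.] now [0. 0. 0.] q6 -1.37 t 32.325
```

The clip doesn't move at 9 N, so it is hard on the stop. Backing off and checking.

>>> drive_tool(commands=[{"x":0,"y":0,"z":0,"ax":0,"ay":0,"az":0,"grip":0},{"x":1,"y":0,"z":0,"ax":0,"ay":0,"az":0,"grip":0},{"x":3,"y":0,"z":0,"ax":0,"ay":0,"az":0,"grip":0},{"x":2,"y":2,"z":-4,"ax":0,"ay":4,"az":0,"grip":0},{"x":3,"y":4,"z":-4,"ax":0,"ay":4,"az":0,"grip":0},{"x":4,"y":4,"z":-4,"ax":0,"ay":0,"az":0,"grip":0},{"x":3,"y":4,"z":0,"ax":0,"ay":0,"az":0,"grip":0},{"x":0,"y":0,"z":0,"ax":0,"ay":0,"az":0,"grip":0},{"x":0,"y":0,"z":0,"ax":0,"ay":0,"az":0,"grip":0}])

```text
clock: 33.45
ee_pos: [375.6, 182.4, 162.9]
ee_rot: [0.18, 0.984, 0.003, 0.004]
wrist_force: [0.4, -0.6, -0.2]
width: -0.2
```

```bash
python3 m.py 12; python3 -c "
from h import *
fs()
t=dict(np.load('top12.npz'));d=dict(np.load('side12.npz'))
H=hsv(d);w=cloud(d);o=(H[...,0]>4)&(H[...,0]<16)&(H[...,1]>190)&(H[...,2]>60)&(abs(w[...,0]-540)<80)&(abs(w[...,1]+27)<80);v,u=np.nonzero(o);p=w[o]
print('roll cols',u.min(),u.max(),'rows',v.min(),v.max(),np.percentile(p,[2,98],0).round(0).tolist())
c=R.from_euler('z',-20.6,degrees=True).as_matrix()
for D in(t,d):
  p=(cloud(D)-[537.8,-26.7,0])@c;H=hsv(D);r=((H[...,0]<6)|(H[...,0]>172))&(H[...,1]>140)&(H[...,2]>40)&(abs(p[...,0]+38)<35)&(abs(p[...,1])<40)&(p[...,2]>45);q=p[r]
  k=np.polyfit(q[:,2],q[:,0],1);print('fin x,z',np.percentile(q,[3,50,97],0).round(1).tolist(),'dx/dz',k[0])
"
```

```text
10 top n 40 323.95 253.725 [-41.2   -0.53  84.  ]
side n 90 332.3333333333333 241.6888888888889 [-41.16   2.34  70.  ]
((332.1486511230469, 241.6081085205078), (7.39795446395874, 12.987520217895508), 9.462322235107422)
metal 109 [-17.7   1.7  15.9  17.1]
12 top n 40 324.175 253.45 [-40.37  -0.83  84.  ]
side n 90 332.05555555555554 241.55555555555554 [-40.19   1.92  70.  ]
((332.3038330078125, 241.71923828125), (7.981226921081543, 12.805046081542969), 15.255120277404785)
metal 107 [-17.7   1.6  15.5  17.1]
stand-frame tcp rel spindle [-225.1  138.4  162.5] F [-0.4 -0.1 -0.3] width -0.1566834181014904
turn deg [ 0.37  0.32 -0.25] shift after turn cm [0. 0. 0.] now [0. 0. 0.] q6 -0.97 t 33.55
roll cols 308 330 rows 244 260 [[509.0, -14.0, 19.0], [565.0, 10.0, 53.0]]
fin x,z [[-51.6, -4.4, 53.6], [-40.7, -1.0, 86.7], [-25.6, 4.4, 93.2]] dx/dz -0.24817607058806496
fin x,z [[-51.1, 0.0, 54.1], [-41.2, 4.8, 71.0], [-29.8, 8.8, 90.4]] dx/dz -0.1421295846532278
```

The contacts and depth agree: the clip is bottomed, and the fin leans back about 0.1–0.14 rad (limit 0.25), which explains the earlier visual offset. Handing in.

```bash
python3 -c "
from station import manip
print(manip.sign_off())"
```

```text
the job is handed in; nothing more can be done
None
```

The job is handed in: the orange roll lies flat on the base round the spindle, and the middle-sized clip is in the neck above it. The arm has let go of both and stands clear. It took about 34 s of the 72 s, and sign-off gave no verdict.

**Feeling and seating the clip**
- The flares met the neck where predicted. It took about 5–7 N to pass the bulges, then the load eased as it snapped in.
- The tool stopped dead after about 18 mm at 6.6 N. I let go, then pushed twice on the back of the fin as a check, at most 9 N along the push (about 11 N in total).
- The last push, low on the fin in line with the neck, put the fin's rear 49.5 mm from the spindle axis. A fully bottomed clip gives 50 mm, and it did not move at 9 N.

**Checks that disagreed or are uncertain**
- **First roll grasp:** it missed because the fingertips stand about 26 mm further back than described. The fingers closed on top of the rim; the roll did not move, and I corrected for it.
- **Fin position and tilt:** the cameras put the fin centre about 40–41 mm from the spindle instead of 38. I put this down to the clip tilting back about 0.10–0.14 rad, within the 0.25 rad limit. That tilt estimate is rough (the top camera alone read 0.25), and the cameras alone do not prove the 3 mm eye tolerance.
- **Bystanders:** I never touched them on purpose, but I did not measure their positions at the end.

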